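# Shut and lock the battery cover of a bench meter

## Task

The battery cover on the sloping face of the bench meter stands open. Press its free edge down until the catch clicks, then take the screwdriver from its stand and lock the cover's slotted fastener: push it in and, keeping it pushed in, turn it about a quarter turn clockwise to its stop, so that it stays drawn in when you let up. Put the screwdriver back upright in its stand, and leave the vial, the rock and the cup where they are.

Things in the scene. Friction and masses are not known exactly. Their poses are not given: they have to be found in the camera images.
- case: grey bench meter, fixed, 170 wide (y), about 165 deep, its face sloping 30 deg, rising along the case's +x (away from its front). Origin on the worktop under the middle of the fastener; z up. Face 43 high at the near edge, 118 at the far edge. Cover in the middle, display on its +y side, three sockets on its -y side. When the cover is shut boss_mouth lies at (-4.5, 0, 87.6) mm in this frame
- lid (a joint): battery cover, grey plate 94 (up the slope) x 86 x 6 mm, hinged at its upper edge; rad, 0 = shut flush (firm stop), 0.5 = fully open, where a weak spring (0.2 N m) holds it. The last 4 mm at the free edge need about 10 to 13 N there (15 at lid_press) to pass the spring catch in the lip below; it then clicks and stays shut
- lid_press (a point): point on the cover's top face, 80 mm from the hinge line and 16 mm from the free edge, among black ribs; where to press. Turns with the cover: x up the cover toward the hinge, y along the hinge, z out of the cover. The boss begins 15 mm nearer the hinge
- boss_mouth (a point): centre of the mouth of the round raised boss (32 mm across, 9 mm high) round the fastener, on the cover 49 mm from the hinge; axes as lid_press, z outward along the fastener's axis. The bore is 20 mm wide, flared to 25 at the mouth; the fastener's head lies 8 mm below the mouth when sprung out
- fastener_head (a point): centre of the top of the fastener's round steel head (18 mm across); goes in with it but does not turn; axes as boss_mouth. Its slot is 5 wide, 5 deep, open at both ends, at first at an unknown angle up to 20 deg either side of x. Feel for it: turn the blade under a light push (4 to 9 N, the head gives way); when in line the head springs up round the blade and the push falls
- fastener (a joint): how far the fastener is pushed in, m: 0 = sprung out (6 N, plus 600 N/m; firm stop at 10 mm). Only when in 7.5 mm or more it can turn past a ledge, clockwise seen from outside, to a stop 72 deg clockwise of up-slope; past 55 deg, on letting up, it comes back only to 4 mm and stays: locked. Takes up to 0.3 N m; the blade has about 8 deg of play each way in the slot
- stand: wooden block 70 x 70 x 90 mm high, fixed, with an upright 22 mm through hole in its middle; origin at the centre of its underside
- driver: flat-blade screwdriver 164 mm long, 0.12 kg, hanging upright in the stand's hole on its 36 mm round flange (underside 85 from the tip; tip 5 above the worktop). Origin at the tip, z toward the handle; blade 14 wide along x, 3 thick along y, shaft 8 thick. Grey hexagonal handle 30 across flats, 93 to 161 mm above the tip; flats face +-y and every 60 deg
- vial: white vial with black cap, 33 x 33 x 70, standing; origin centre of underside; leave alone
- rock: grey rock, 38 x 49 x 26; origin centre of underside; leave alone
- cup: white cup, 77 x 77 x 46; origin centre of underside; leave alone
Things that resemble listed ones, but are neither listed nor needed, are in the scene too. There is more than one size of the driver; the job needs the smallest.

How it is judged:
By the outcome, as a careful person would: the job done as asked, in the order asked, and still so for the second after the job is handed in, with the robot touching nothing.
It also fails if it takes over 72 s, if anything falls off the work surface, if the arm or the gripper's body presses on something with over 40 N, if the wrist force passes 120 N, or if a joint passes its speed limit or range.

## Robot

A 6-joint arm with a two-finger parallel gripper is mounted at the origin on a cart in front of the work surface, level with it; the furniture and walls round the work are solid. World frame = base frame: x ahead of the robot, y to its left, z up, the work surface at z = 0. Lengths are in m, angles in degrees, forces in N, time in s.
With the tool pointing down it reaches from about 0.375 to 0.9 m from the base axis. Payload 3.1 kg.
Tool frame: the origin (TCP) lies midway between the tips of the shut fingers; the grasp point (between the pads) lies 19 mm behind it (bot.hold_point_z is the distance from the TCP to the grasp point, in m); z points along the fingers, y is the line along which they close (so a half turn about z gives the same grasp; the last joint's range is limited). The gripper opens to 87 mm and grips with 3 to 60 N. Pads are 19 mm wide; open, the fingers measure 117 mm over their backs; the gripper's body (75 mm by 190 mm) begins 51 mm behind the grasp point.
Start: joints at [-78.065, 30.224, 82.088, -0, 67.689, -10.227], TCP at [0.236, -0.579, 0.223] pointing down, gripper open.
Joint ranges: [-176.69, 176.69], [-43.24, 126.21], [12.49, 139.97], [-82, 262], [0, 151.66], [-163.58, 163.58]. Speed limits (degrees/s): [159.86, 159.86, 180, 180, 180, 180].

## Interface

Orientations are given as a 3x3 rotation matrix whose columns are the frame's x, y, z axes.
In Python, from rig import read_state, optics, order, bot gives the robot as it stands.
- The arm moves only by the tool drive_tool, never from a script. Its argument "steps" is a list of rows, each a list of 7 numbers: the finger opening in mm, from 0 to 87, then the shift along the tool's x, y, z normalised to -1 to 1, where 1 is 0.12 m, then the turn, a rotation vector about the tool's x, y, z normalised to -1 to 1, where 1 is 1.5 rad. In form: [[jaw, tx, ty, tz, ax, ay, az], ...]. A call has 1 to 8 rows; each row is the pose to reach, as a shift and turn from the pose commanded when the call began, along the tool's axes at that moment; what a row does not reach only later rows make up. A row lasts 1/10 s, in which the tool goes at most 50 mm and 8.59 degrees, less where a joint would pass 70% of its speed; a pose out of reach is approached as far as the arm can. A call with a number of a shift or a turn outside -1 to 1 is refused whole. A call with a gripper value outside its range is refused whole. The fingers move at their own pace and stop on an object; the grip force is fixed at half the most. Time passes only in rows, so rows that repeat a pose let the fingers close. It gives the time, the measured TCP pose, the force, the opening and the grip force at its end, in the units of the state.
- read_state(): the state, without advancing time (a new reading comes with each control period).
- optics.capture(name): name is "scene" or "top" or "wrist"; returns a dict with "color" (384x512x3 uint8, blue, green, red), "range_z" (384x512 float32, m along the optical axis (not along the pixel's ray), 0 where there is no reading), "fx", "fy", "cx", "cy" (pixels), "D" ([k1, k2, p1, p2, k3] as OpenCV has them; the pictures are not rectified), "rvec" (rotation vector, rad) and "tvec" (3), from world to camera coordinates, as OpenCV has them. Camera axes: x right, y down, z forward; pixel columns grow to the right and rows downward; lengths in m; the calibration is good to about 2 mm. A picture is of the moment at which its call begins.
- order.hand_in(): hands the job in; it is judged then, once.
The state is a dict: "time_s": time; "joint_positions": joint angles; "qvel": joint speeds; "tau": joint torques, N m; "position": TCP position; "tcp_rot": TCP orientation; "force": force on the tool from outside, world axes, zero at the start; "moment": the same for the moment, N m; "opening": opening from 0.0 (shut) to 1.0 (fully open); "grasp_force": force on a finger pad.
Only numpy, scipy, OpenCV 4.12 (cv2) and the standard library are available. Lean on these libraries where they do the work, as an engineer would, in place of code of your own. Each camera call takes 0.05 s, during which the arm holds its last target. There are 200 camera calls.

## Working session

There is one attempt and no reset: what is moved stays moved. The work goes in short steps, Python scripts to look and compute and a tool call to move; the robot and the scene stay as the last step left them, time stands still between calls to the robot, and variables do not carry over. Pictures are saved under pics/ and viewed, at most 10 in all, crops included, and the job is handed in when it is done.

Besides the shell and the picture viewer there is one more tool, called after "Emit:" by a JSON object that holds its "api" and its "payload", one argument or row to a line. drive_tool: Moves the arm, as the interface text tells. Scaled input: -1 to 1 covers 0.12 m each way for a shift and 1.5 rad each way for a turn. Its arguments: {"type":"object","properties":{"steps":{"type":"array"}},"required":["steps"]}

```bash
ls; mkdir -p pics
cat > h.py <<'E'
import numpy as np, cv2, json
from rig import read_state, optics, order, bot
def cap(n):
    c=optics.capture(n); c['K']=np.array([[c['fx'],0,c['cx']],[0,c['fy'],c['cy']],[0,0,1.]]); c['R']=cv2.Rodrigues(np.array(c['rvec'],float))[0]; c['t']=np.array(c['tvec'],float).reshape(3); c['D']=np.array(c['D'],float)
    c['C']=-c['R'].T@c['t']; return c
def ray(c,u,v):
    p=cv2.undistortPoints(np.array([[[u,v]]],float),c['K'],c['D'])[0,0]
    return c['R'].T@np.array([p[0],p[1],1.])   # unit camera depth
def onz(c,u,v,z):
    d=ray(c,u,v); return c['C']+d*(z-c['C'][2])/d[2]
def dep(c,u,v):
    return c['C']+ray(c,u,v)*c['range_z'][int(round(v)),int(round(u))]
def cloud(c):
    h,w=c['range_z'].shape; u,v=np.meshgrid(np.arange(w),np.arange(h))
    p=cv2.undistortPoints(np.stack([u,v],-1).reshape(-1,1,2).astype(float),c['K'],c['D'])[:,0]
    z=c['range_z'].reshape(-1,1); P=(np.c_[p,np.ones(len(p))]*z)@c['R']+c['C']
    P[z[:,0]==0]=np.nan; return P.reshape(h,w,3)
def proj(c,P):
    return cv2.projectPoints(np.atleast_2d(np.array(P,float)),c['R'] and 0 if False else cv2.Rodrigues(c['R'])[0],c['t'],c['K'],c['D'])[0][:,0]
E
python3 - <<'E'
from h import *
a=cap('scene');b=cap('top')
for n,c in(('scene',a),('top',b)):
    print(n,c['C'].round(3),c['R'][2].round(2)); np.savez(n+'.npz',**c)
cv2.imwrite('pics/a.png',a['color']);cv2.imwrite('pics/b.png',b['color'])
print(read_state(),bot.hold_point_z)
E
```

```text
pics
scene [-0.17   0.928  0.929] [ 0.53 -0.61 -0.58]
top [0.358 0.073 1.396] [ 0.15 -0.02 -0.99]
{'time_s': 0.1, 'joint_positions': array([-7.80650772e+01,  3.02751810e+01,  8.21505242e+01, -2.07336322e-03,
        6.76899237e+01, -1.02264568e+01]), 'qvel': array([-0.05618115, -0.04258088, -0.16956241, -0.0101973 ,  0.00120847,
       -0.03181477]), 'tau': array([-3.43265920e-04, -4.40985417e+01, -1.77151501e+01,  6.33437256e-02,
        5.34102239e-02, -4.86260478e-05]), 'position': array([ 0.23564384, -0.57814243,  0.22164476]), 'tcp_rot': array([[ 9.26119937e-01,  3.77228921e-01, -4.50099373e-04],
       [ 3.77229049e-01, -9.26117905e-01,  1.96755489e-03],
       [ 3.25373521e-04, -1.99198237e-03, -9.99997963e-01]]), 'force': array([ 0.45828163,  0.30556837, -0.04242553]), 'moment': array([-0.08383113, -0.00673767,  0.01906894]), 'grasp_force': 0.0, 'opening': 0.9966135499850725} 0.0187
```

View pics/a.png

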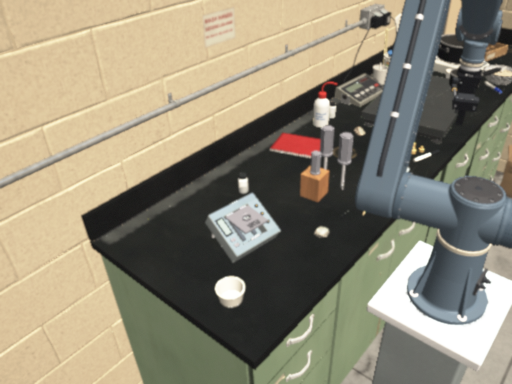

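View pics/b.png

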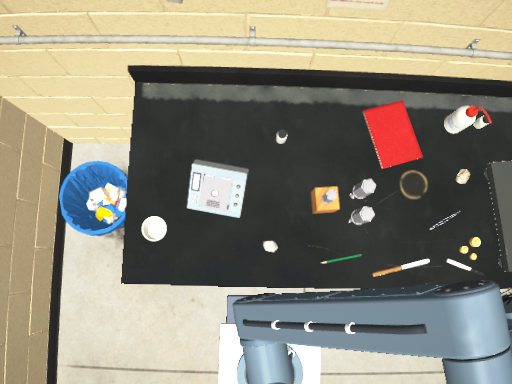

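The scene view shows the meter at (243,226), the cup at (230,291), the vial at (243,184), the rock at (321,231) and the wooden stand at (315,183).

What could be taken for the driver: the short one in the wooden stand, scene (316,160); a taller one behind it, (327,140); another tall one, (345,148). The description points to the short one in the wooden stand. I'll check that in a close crop and measure.

Run:
```python
from h import *
def L(n): 
    z=np.load(n+'.npz'); return {k:z[k] for k in z}
a=L('scene');b=L('top')
for c in (a,b):
    c['P']=cloud(c)
A=a['P'];B=b['P']
im1=cv2.resize(a['color'][115:265,200:370],None,fx=3.2,fy=3.2,interpolation=cv2.INTER_CUBIC)
im2=cv2.resize(b['color'][145:230,175:385],None,fx=3,fy=3,interpolation=cv2.INTER_CUBIC)
w=max(im1.shape[1],im2.shape[1]); 
pad=lambda i:cv2.copyMakeBorder(i,0,0,0,w-i.shape[1],cv2.BORDER_CONSTANT)
im=np.vstack([pad(im1),pad(im2)]); im=cv2.resize(im,None,fx=min(1,600/im.shape[0]),fy=min(1,600/im.shape[0])); cv2.imwrite('pics/c.png',im)
for u,v in [(327,197),(362,188),(362,215),(325,207),(281,136),(154,228),(270,245),(195,165),(245,175),(240,215),(190,207),(215,190),(300,260)]: print((u,v),B[v,u].round(3), onz(b,u,v,0).round(3))
print('scene')
for u,v in [(316,155),(327,130),(345,137),(314,190)]: print((u,v),A[v,u].round(3))
# wooden block top mask
for c in(a,b):
    hsv=cv2.cvtColor(c['color'],cv2.COLOR_BGR2HSV); m=cv2.inRange(hsv,(5,120,60),(18,255,255))
    n,lab,st,ce=cv2.connectedComponentsWithStats(m)
    for i in range(1,n):
        if st[i,4]>80: 
            P=c['P'][lab==i]; print(st[i],ce[i].round(1),np.nanmean(P,0).round(3),np.nanmin(P,0).round(3),np.nanmax(P,0).round(3))
            t=P[P[:,2]>0.083]; print(' top',len(t), np.nanmean(t,0) if len(t) else '')
```

```text
(327, 197) [ 0.535 -0.149  0.166] [ 0.559 -0.178  0.   ]
(362, 188) [ 0.557 -0.24   0.211] [ 0.592 -0.295  0.   ]
(362, 215) [ 0.481 -0.238  0.213] [ 0.503 -0.294  0.   ]
(325, 207) [ 0.515 -0.156  0.089] [ 0.526 -0.172  0.   ]
(281, 136) [ 0.742 -0.02   0.064] [ 0.761 -0.025  0.   ]
(154, 228) [0.444 0.379 0.006] [0.444 0.38  0.   ]
(270, 245) [0.399 0.007 0.026] [0.399 0.005 0.   ]
(195, 165) [0.63  0.242 0.114] [0.654 0.257 0.   ]
(245, 175) [0.604 0.09  0.113] [0.625 0.092 0.   ]
(240, 215) [0.489 0.103 0.045] [0.493 0.104 0.   ]
(190, 207) [0.51  0.261 0.043] [0.515 0.267 0.   ]
(215, 190) [0.566 0.184 0.042] [0.573 0.188 0.   ]
(300, 260) [ 0.354 -0.091  0.005] [ 0.354 -0.092  0.   ]
scene
(316, 155) [ 0.535 -0.151  0.165]
(327, 130) [ 0.557 -0.245  0.21 ]
(345, 137) [ 0.483 -0.239  0.211]
(314, 190) [ 0.521 -0.128  0.043]
[489  43  18  12 125] [498.7  48.3] [ 0.496 -2.075  0.034] [ 0.458 -2.141  0.01 ] [ 0.571 -1.953  0.057]
 top 0 
[300 166  30  36 754] [314.1 184.4] [ 0.534 -0.147  0.051] [ 0.504 -0.324 -0.005] [ 0.667 -0.118  0.094]
 top 176 [ 0.53672217 -0.15037652  0.0880196 ]
[311 186  29  28 315] [321.5 200.7] [ 0.539 -0.151  0.054] [ 0.504 -0.219 -0.006] [ 0.597 -0.123  0.096]
 top 133 [ 0.5408632  -0.14671506  0.08893253]
[372 266  30  11 125] [387.  270.8] [ 0.323 -0.373  0.01 ] [ 0.306 -0.422 -0.005] [ 0.339 -0.323  0.019]
 top 0
```

View pics/c.png

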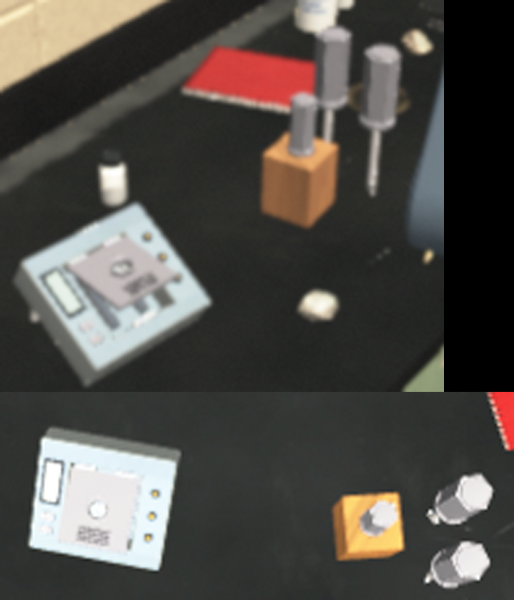

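The crop confirms the choice. The short driver in the wooden block (handle top at z about 0.166) is the smallest of three, and the two others stand taller (0.211). The cover is open at about (118,265) in the crop. Next I'll get the wrist camera's mount relative to the tool, and estimate the case pose from depth.

Run:
```python
from h import *
w=cap('wrist');s=read_state();R=s['tcp_rot']
print('cam in tool',(R.T@(w['C']-s['position'])).round(4),'\n',(R.T@w['R'].T).round(3),w['fx'],w['cx'],w['cy'])
z=np.load('top.npz');b={k:z[k] for k in z};B=cloud(b)
z=np.load('scene.npz');a={k:z[k] for k in z};A=cloud(a)
pr=[]
for c,P in((b,B),(a,A)):
    hsv=cv2.cvtColor(c['color'],cv2.COLOR_BGR2HSV)
    box=(P[...,0]>.43)&(P[...,0]<.70)&(P[...,1]>.05)&(P[...,1]<.30)&(P[...,2]>.03)
    m=box&(hsv[...,0]>80)&(hsv[...,0]<115)&(hsv[...,1]>12)&(hsv[...,2]>100)
    Q=P[m]
    # plane ransac
    best=None;rng=np.random.default_rng(0)
    for i in range(400):
        q=Q[rng.choice(len(Q),3,False)];n=np.cross(q[1]-q[0],q[2]-q[0])
        if np.linalg.norm(n)<1e-6: continue
        n/=np.linalg.norm(n);n*=np.sign(n[2]);k=abs((Q-q[0])@n)<.003
        if .75<n[2]<.95 and (best is None or k.sum()>best.sum()): best=k
    q=Q[best];ce=q.mean(0);n=np.linalg.svd(q-ce)[2][2];n*=np.sign(n[2])
    mm=m.copy();mm[m]=best
    print(len(Q),best.sum(),'n',n.round(3),'tilt',np.degrees(np.arccos(n[2])),'yaw',np.degrees(np.arctan2(-n[1],-n[0])),ce.round(4))
    r=cv2.minAreaRect(q[:,:2].astype(np.float32));print(r)
```

```text
cam in tool [ 0.0824  0.0015 -0.1622] 
 [[-0.002 -0.954 -0.3  ]
 [ 1.    -0.001 -0.001]
 [ 0.001 -0.3    0.954]] 340.3466885382821 250.97685023179662 191.7849789645575
1210 869 n [-0.493  0.083  0.866] tilt 30.005018595420218 yaw -9.513614135401468 [0.5597 0.1686 0.0822]
((0.5575602054595947, 0.17852121591567993), (0.1684483140707016, 0.12827903032302856), 81.45679473876953)
1287 859 n [-0.493  0.076  0.867] tilt 29.938205704833972 yaw -8.707340376616182 [0.5597 0.1837 0.0798]
((0.5590234994888306, 0.17889705300331116), (0.16633819043636322, 0.12940993905067444), 80.77259826660156)
```

Emit:
{"api": "drive_tool", "payload": {
  "steps": [
    [0,0,0,-1,0,0,0],
    [0,0,0,-1,0,0,0],
    [0,0.5,-0.8,-1,0,0,0],
    [0,0.5,-0.8,-1,0,0,0],
    [0,1,-1,-1,0,0,0],
    [0,1,-1,-1,0,0,0],
    [0,1,-1,-1,0,0,0]
  ]
}}

```text
time_s: 0.85
position: [0.3033, -0.419, 0.3429]
tcp_rot: [[0.924, 0.381, 0.001], [0.381, -0.924, 0.001], [0.001, -0.001, -1.0]]
force: [-0.2, 0.5, -0.9]
opening: 0.451
grasp_force: 0.0
```

Emit:
{"api": "drive_tool", "payload": {
  "steps": [
    [0,0.4,-0.4,0,0,0,0],
    [0,0.93,-0.83,0,0,0,0],
    [0,0.93,-0.83,0,0,0,0],
    [0,0.93,-0.83,0,0,0,0],
    [0,0.93,-0.83,0,0,0,0]
  ]
}}

```text
time_s: 1.35
position: [0.3677, -0.2882, 0.3425]
tcp_rot: [[0.925, 0.379, -0.0], [0.379, -0.925, -0.001], [-0.001, 0.001, -1.0]]
force: [-0.7, -0.5, 0.1]
opening: 0.031
grasp_force: 0.0
```

```bash
python3 -c "
from h import *
w=cap('wrist');np.savez('w1.npz',**w);print(w['C'],proj(w,[[.536,-.15,.166],[.536,-.15,.09]]),read_state()['position'])"
```

```text
[ 0.44454343 -0.25812739  0.50475818] [[177.95435681 -55.0088618 ]
 [191.75430939 -28.99782168]] [ 0.36737737 -0.28912541  0.34252291]
```

Emit:
{"api": "drive_tool", "payload": {
  "steps": [
    [0,0.4,-0.4,0,0,0,0],
    [0,0.93,-0.83,0,0,0,0],
    [0,0.93,-0.83,0,0,0,0],
    [0,0.93,-0.83,0,0,0,0],
    [0,0.93,-0.83,0,0,0,0]
  ]
}}

```text
time_s: 1.9
position: [0.4335, -0.1548, 0.3424]
tcp_rot: [[0.926, 0.378, -0.0], [0.378, -0.926, -0.001], [-0.001, 0.001, -1.0]]
force: [-0.9, -0.8, 0.4]
opening: 0.007
grasp_force: 0.0
```

```bash
python3 -c "
from h import *
w=cap('wrist');np.savez('w2.npz',**w);print(w['C'],proj(w,[[.536,-.15,.166],[.536,-.15,.09]]),read_state()['position'])
z=np.load('w1.npz');cv2.imwrite('pics/w12.png',cv2.resize(np.hstack([z['color'],w['color']]),(800,300),interpolation=cv2.INTER_AREA))"
```

```text
[ 0.51046852 -0.12487937  0.50461788] [[285.56025265  70.27433121]
 [279.17427412  73.05858988]] [ 0.43320026 -0.15551969  0.34239942]
```

View pics/w12.png

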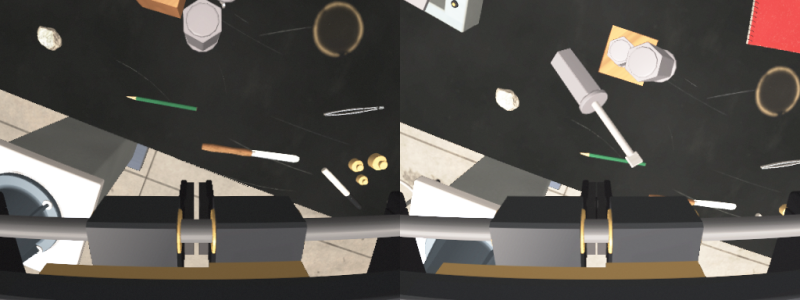

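The second wrist frame shows one large driver apparently at an angle at (590,100), unlike the first scene view. I'll check the present scene before moving on.

Run:
```python
from h import *
a=cap('scene');b=cap('top');w=cap('wrist');np.savez('w3.npz',**w)
P=cloud(w)
for v,u in[(128,225),(90,218),(150,240),(205,300),(64,280),(85,320),(40,260)]: print((u,v),P[v,u].round(3))
for n in('w1','w2'):
  z=np.load(n+'.npz');c={k:z[k] for k in z};print(n,proj(c,[[.481,-.238,.211],[.557,-.242,.211],[.536,-.15,.166]]).round(0).tolist())
i1=cv2.resize(a['color'][90:260,200:390],None,fx=2,fy=2);i2=cv2.resize(b['color'][120:290,170:420],None,fx=1.65,fy=2)
cv2.imwrite('pics/d.png',np.hstack([i1,i2]))
```

```text
(225, 128) [ 0.439 -0.113 -0.   ]
(218, 90) [ 0.487 -0.085  0.001]
(240, 150) [ 0.417 -0.146  0.   ]
(300, 205) [ 0.372 -0.264  0.005]
(280, 64) [ 0.538 -0.144  0.17 ]
(320, 85) [ 0.533 -0.181  0.201]
(260, 40) [ 0.572 -0.115  0.   ]
w1 [[245.0, 33.0], [287.0, -58.0], [178.0, -55.0]]
w2 [[356.0, 167.0], [399.0, 89.0], [286.0, 70.0]]
```

View pics/d.png

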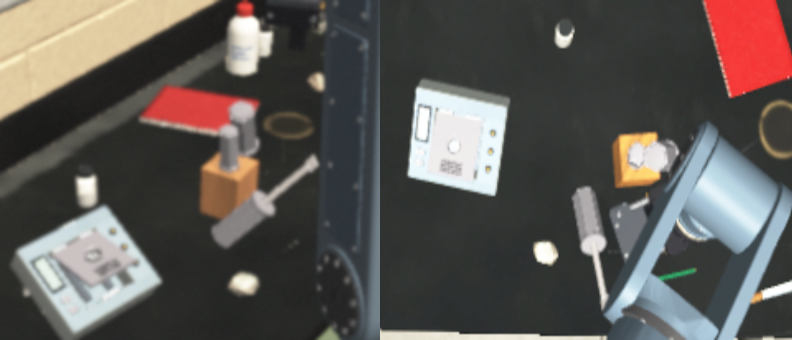

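Both large drivers, which were balanced on their tips, have fallen. One lies on the worktop, from (0.49,-0.085) to (0.37,-0.26). The other leans on the stand next to the wanted driver, with its top at about (0.533,-0.181,0.201). I'll deal with that when I fetch the driver. The cover comes first, so I'm moving over the meter.

Emit:
{"api": "drive_tool", "payload": {
  "steps": [
    [0,0.52,-0.79,0,0,0,0],
    [0,0.52,-0.79,0,0,0,0],
    [0,0.52,-0.79,0,0,0,0]
  ]
}}

```text
time_s: 2.4
position: [0.455, -0.0406, 0.3425]
tcp_rot: [[0.926, 0.377, -0.0], [0.377, -0.926, 0.002], [0.0, -0.002, -1.0]]
force: [-0.3, -0.0, -0.4]
opening: 0.008
grasp_force: 0.0
```

Emit:
{"api": "drive_tool", "payload": {
  "steps": [
    [0,0.52,-0.79,0,0,0,0],
    [0,0.52,-0.79,0,0,0,0],
    [0,0.52,-0.79,0,0,0,0]
  ]
}}

```text
time_s: 2.7
position: [0.4778, 0.0711, 0.3426]
tcp_rot: [[0.926, 0.379, 0.0], [0.379, -0.926, 0.002], [0.001, -0.001, -1.0]]
force: [-0.7, -0.8, -0.1]
opening: 0.008
grasp_force: 0.0
```

Emit:
{"api": "drive_tool", "payload": {
  "steps": [
    [0,0.52,-0.79,0,0,0,0.15],
    [0,0.52,-0.79,0,0,0,0.25],
    [0,0.52,-0.79,0,0,0,0.363],
    [0,0.52,-0.79,0,0,0,0.363],
    [0,0.52,-0.79,0,0,0,0.363],
    [0,0.52,-0.79,0,0,0,0.363]
  ]
}}

```text
time_s: 3.3
position: [0.4996, 0.1788, 0.3424]
tcp_rot: [[0.988, -0.156, -0.0], [-0.156, -0.988, -0.001], [-0.0, 0.001, -1.0]]
force: [-0.5, 0.1, -0.3]
opening: 0.008
grasp_force: 0.0
```

Run:
```python
from h import *
w=cap('wrist');np.savez('w4.npz',**w);P=cloud(w)
s=read_state();print(s['position'],s['tcp_rot'].round(3))
cv2.imwrite('pics/e.png',w['color'])
hsv=cv2.cvtColor(w['color'],cv2.COLOR_BGR2HSV)
for u,v in[(250,60),(250,120),(200,100),(300,100)]: print(u,v,P[v,u],hsv[v,u])
```

```text
[0.49960657 0.17881944 0.34244337] [[ 0.988 -0.157 -0.   ]
 [-0.157 -0.988 -0.   ]
 [-0.     0.    -1.   ]]
250 60 [0.60887895 0.16113537 0.11063971] [ 98  12 238]
250 120 [0.54383891 0.17158883 0.10746769] [ 35   7 206]
200 100 [0.57498944 0.22737207 0.08619624] [ 97   9 244]
300 100 [0.55609588 0.1090998  0.08702512] [ 86   8 243]
```

View pics/e.png

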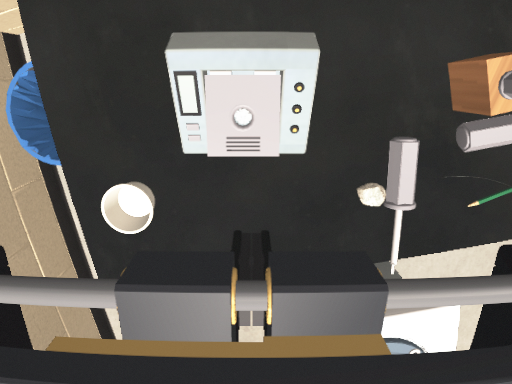

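The meter lies at (170-315, 35-155), with the boss at (243,117) and the ribs at (243,143). The large driver on the worktop lies next to the rock at (372,195). I'll fit the case frame now.

Run:
```python
from h import *
z=np.load('w4.npz');w={k:z[k] for k in z};P=cloud(w)
g=cv2.cvtColor(w['color'],cv2.COLOR_BGR2GRAY)
hsv=cv2.cvtColor(w['color'],cv2.COLOR_BGR2HSV)
m=(P[...,0]>.44)&(P[...,0]<.69)&(P[...,1]>.06)&(P[...,1]<.30)&(P[...,2]>.035)&(P[...,2]<.125)
# face plane: pixels sides of cover
Q=P[m];rng=np.random.default_rng(0);best=None
for i in range(500):
    q=Q[rng.choice(len(Q),3,False)];n=np.cross(q[1]-q[0],q[2]-q[0]);l=np.linalg.norm(n)
    if l<1e-6: continue
    n/=l;n*=np.sign(n[2]);k=abs((Q-q[0])@n)<.002
    if .8<n[2]<.92 and (best is None or k.sum()>best.sum()): best=k
q=Q[best];c0=q.mean(0);n=np.linalg.svd(q-c0)[2][2];n*=np.sign(n[2])
print('n',n.round(4),'tilt',np.degrees(np.arccos(n[2])),'yaw',np.degrees(np.arctan2(-n[1],-n[0])),len(q))
fm=np.zeros(m.shape,np.uint8);fm[m]=best
r=cv2.minAreaRect(q[:,:2].astype(np.float32));print('rect',r)
print('z of face at rect centre',c0[2]-(n[0]*(r[0][0]-c0[0])+n[1]*(r[0][1]-c0[1]))/n[2])
# boss circle
gg=cv2.resize(g[95:140,215:275],None,fx=6,fy=6,interpolation=cv2.INTER_CUBIC)
cs=cv2.HoughCircles(cv2.GaussianBlur(gg,(7,7),0),cv2.HOUGH_GRADIENT,1.5,60,param1=80,param2=20,minRadius=45,maxRadius=110)
print('circ',None if cs is None else [(215+(x+.5)/6-.5,95+(y+.5)/6-.5,rr/6) for x,y,rr in cs[0][:4]])
for u,v in[(243,117),(243,105),(231,117),(255,117),(243,130),(220,90),(265,90),(220,140),(265,140),(243,152)]: print((u,v),P[v,u].round(4))
cv2.imwrite('pics/boss.png',cv2.resize(w['color'][25:165,160:325],None,fx=3.6,fy=3.6,interpolation=cv2.INTER_CUBIC))
# cover plate plane: points in cover lying above the face
d=(P-c0)@n; lm=m&(d>.008);Q=P[lm];
import math
L=Q[(Q[:,2]>.095)&(Q[:,2]<.103)]
print('lid z median lower plate',np.median(L[:,2]),len(L))
```

```text
n [-0.4916  0.0745  0.8676] tilt 29.815758717708007 yaw -8.622657107323676 7948
rect ((0.5594075322151184, 0.17769494652748108), (0.16904988884925842, 0.12791875004768372), 80.95884704589844)
z of face at rect centre 0.08239366004958212
circ [(np.float32(242.70833), np.float32(116.458336), np.float32(8.325))]
(243, 117) [0.5479 0.1793 0.1   ]
(243, 105) [0.5621 0.1766 0.1118]
(231, 117) [0.5511 0.1923 0.1126]
(255, 117) [0.5468 0.1654 0.113 ]
(243, 130) [0.5342 0.1813 0.1109]
(220, 90) [0.5825 0.1999 0.1045]
(265, 90) [0.5743 0.1494 0.1033]
(220, 140) [0.5258 0.2106 0.1019]
(265, 140) [0.5175 0.1579 0.1031]
(243, 152) [0.5073 0.186  0.1024]
lid z median lower plate 0.10230031339262022 1986
```

View pics/boss.png

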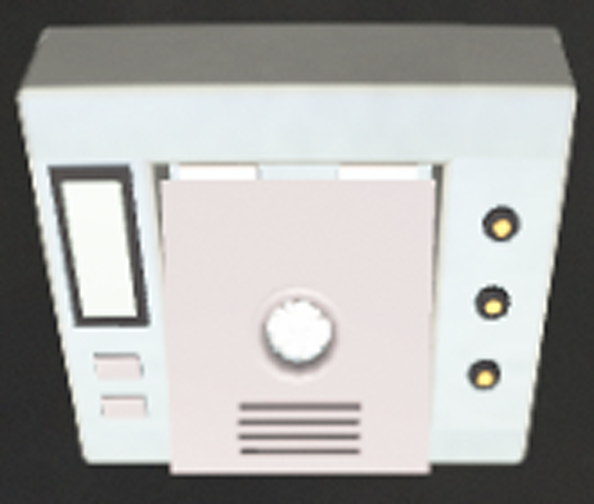

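```bash
cat >> h.py <<'E'
YAW=np.radians(-8.9); O=np.array([.556,.178,0.]); RC=np.array([[np.cos(YAW),-np.sin(YAW),0],[np.sin(YAW),np.cos(YAW),0],[0,0,1]])
def lidpose(th,clear,r=80,h=0):
    s=np.radians(30)-th; e=np.array([np.cos(s),0,np.sin(s)]);n=np.array([-np.sin(s),0,np.cos(s)])
    p=np.array([.0424,0,.1043])-r/1000*e+(clear+h)/1000*n
    y=np.array([0,1,0]); return O+RC@p, RC@np.c_[e,-y,-n]
def delta(p0,R0,p,R):
    d=R0.T@(p-p0)/.12; a=cv2.Rodrigues(R0.T@R)[0][:,0]/1.5; return np.r_[d,a].round(3).tolist()
E
python3 - <<'E'
from h import *
s=read_state();p0,R0=s['position'],s['tcp_rot']
for k in ((.5,60),(.5,25)): print(k,delta(p0,R0,*lidpose(*k)),lidpose(*k)[0])
p0,R0=lidpose(.5,25)
for k in ((.5,10),(.5,0),(.4,0),(.3,0),(.2,0),(.15,0),(.1,0),(.05,0),(0,0),(0,-3)): print(k,delta(p0,R0,*lidpose(*k)))
E
```

```text
(0.5, 60) [0.141, -0.067, 1.5, 0.0, 0.016, -0.002] [0.51747597 0.1840327  0.16239557]
(0.5, 25) [0.147, -0.067, 1.792, 0.0, 0.016, -0.002] [0.5182919  0.18390493 0.12740531]
(0.5, 10) [-0.0, -0.0, 0.125, 0.0, 0.0, 0.0]
(0.5, 0) [0.0, -0.0, 0.208, 0.0, 0.0, 0.0]
(0.4, 0) [0.003, -0.0, 0.275, -0.0, 0.067, 0.0]
(0.3, 0) [0.013, -0.0, 0.341, 0.0, 0.133, -0.0]
(0.2, 0) [0.03, 0.0, 0.405, 0.0, 0.2, 0.0]
(0.15, 0) [0.04, -0.0, 0.437, 0.0, 0.233, 0.0]
(0.1, 0) [0.053, -0.0, 0.468, -0.0, 0.267, 0.0]
(0.05, 0) [0.066, -0.0, 0.498, -0.0, 0.3, 0.0]
(0, 0) [0.082, 0.0, 0.528, 0.0, 0.333, -0.0]
(0, -3) [0.094, -0.0, 0.55, 0.0, 0.333, -0.0]
```

Emit:
{"api": "drive_tool", "payload": {
  "steps": [
    [0,0.15,-0.067,0.5,0,0.016,0],
    [0,0.15,-0.067,1,0,0.016,0],
    [0,0.15,-0.067,1,0,0.016,0],
    [0,0.15,-0.067,1,0,0.016,0]
  ]
}}

```text
time_s: 3.75
position: [0.5159, 0.1837, 0.219]
tcp_rot: [[0.987, -0.158, 0.015], [-0.157, -0.988, -0.005], [0.016, 0.003, -1.0]]
force: [0.3, -0.1, -0.0]
opening: 0.006
grasp_force: 0.0
```

Emit:
{"api": "drive_tool", "payload": {
  "steps": [
    [0,0,0,0.4,0,0,0],
    [0,0,0,0.79,0,0,0],
    [0,0,0,0.79,0,0,0],
    [0,0,0,0.79,0,0,0]
  ]
}}

```text
time_s: 4.15
position: [0.5216, 0.1847, 0.129]
tcp_rot: [[0.987, -0.157, 0.025], [-0.157, -0.988, -0.004], [0.025, -0.0, -1.0]]
force: [0.3, -0.3, -0.0]
opening: 0.008
grasp_force: 0.0
```

Emit:
{"api": "drive_tool", "payload": {
  "steps": [
    [0,0,0,0.21,0,0,0],
    [0,0.003,0,0.275,0,0.067,0],
    [0,0.013,0,0.341,0,0.133,0],
    [0,0.03,0,0.405,0,0.2,0],
    [0,0.03,0,0.405,0,0.2,0]
  ]
}}

```text
time_s: 4.65
position: [0.5242, 0.1846, 0.0816]
tcp_rot: [[0.936, -0.155, 0.316], [-0.146, -0.988, -0.05], [0.32, 0.001, -0.947]]
force: [-1.3, -0.6, 0.6]
opening: 0.003
grasp_force: 0.7
```

Run:
```python
from h import *
s=read_state();p0,R0=s['position'],s['tcp_rot'];print(p0,lidpose(.2,0)[0],s['force'],R0.T@s['force'])
for k in ((.15,0),(.1,0),(.05,0),(0,0),(0,-3),(0,-6),(0,15)): print(k,delta(p0,R0,*lidpose(*k)))
```

```text
[0.52416392 0.18455069 0.08164322] [0.52295494 0.18317472 0.07886155] [-1.31380855 -0.5720407   0.61510722] [-0.94958263  0.76887032 -0.96892293]
(0.15, 0) [-0.014, 0.013, 0.053, 0.001, 0.032, 0.0]
(0.1, 0) [-0.012, 0.013, 0.086, 0.001, 0.065, 0.0]
(0.05, 0) [-0.008, 0.013, 0.119, 0.001, 0.099, 0.0]
(0, 0) [-0.002, 0.013, 0.152, 0.001, 0.132, 0.0]
(0, -3) [0.003, 0.013, 0.176, 0.001, 0.132, 0.0]
(0, -6) [0.008, 0.013, 0.201, 0.001, 0.132, 0.0]
(0, 15) [-0.027, 0.013, 0.029, 0.001, 0.132, 0.0]
```

Emit:
{"api": "drive_tool", "payload": {
  "steps": [
    [0,-0.013,0.01,0.053,0,0.032,0],
    [0,-0.012,0.01,0.086,0,0.065,0],
    [0,-0.01,0.01,0.119,0,0.099,0],
    [0,-0.005,0.01,0.145,0,0.132,0],
    [0,-0.005,0.01,0.145,0,0.132,0]
  ]
}}

```text
time_s: 5.15
position: [0.5294, 0.1805, 0.0821]
tcp_rot: [[0.896, -0.15, 0.418], [-0.132, -0.989, -0.073], [0.424, 0.01, -0.906]]
force: [-33.5, 12.9, -12.4]
opening: 0.004
grasp_force: 27.8
```

Emit:
{"api": "drive_tool", "payload": {
  "steps": [
    [0,0,0,0.02,0,0,0],
    [0,0,0,0.02,0,0,0]
  ]
}}

```text
time_s: 5.35
position: [0.5302, 0.1803, 0.0799]
tcp_rot: [[0.897, -0.15, 0.416], [-0.131, -0.989, -0.073], [0.422, 0.011, -0.907]]
force: [-36.2, 12.5, -10.5]
opening: 0.006
grasp_force: 24.2
```

The finger is jammed sideways, with 38 N along tool -x. I'm backing off to settle and re-check.

Emit:
{"api": "drive_tool", "payload": {
  "steps": [
    [0,-0.05,0,-0.05,0,0,0],
    [0,-0.08,0,-0.25,0,0,0],
    [0,-0.08,0,-0.25,0,0,0],
    [0,-0.08,0,-0.25,0,0,0]
  ]
}}

```text
time_s: 5.75
position: [0.5319, 0.1863, 0.113]
tcp_rot: [[0.88, -0.149, 0.451], [-0.135, -0.989, -0.063], [0.456, -0.005, -0.89]]
force: [1.0, -0.5, -0.5]
opening: 0.007
grasp_force: 0.0
```

Run:
```python
from h import *
s=read_state();p0,R0=s['position'],s['tcp_rot'];print(p0,R0.round(3),R0.T@s['force'],s['opening'])
print(delta(*lidpose(0,0),p0,R0))
w=cap('wrist');P=cloud(w);b=cap('scene')
i=cv2.resize(w['color'],(512,384));j=cv2.resize(b['color'][180:270,190:300],None,fx=2.6,fy=4.267/1)[:384]
cv2.imwrite('pics/f.png',np.hstack([i,j]))
```

```text
[0.53189186 0.18627886 0.11296948] [[ 0.88  -0.149  0.451]
 [-0.135 -0.989 -0.063]
 [ 0.456 -0.005 -0.89 ]] [0.70514148 0.34791995 0.94626014] 0.0074828991773104175
[0.216, -0.037, -0.344, 0.005, -0.034, -0.002]
```

View pics/f.png

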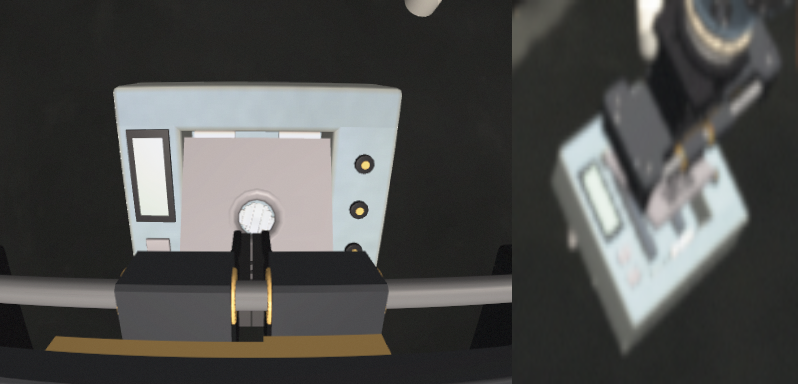

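Run:
```python
from h import *
s=read_state();print(s['joint_positions'].round(1),s['tau'].round(1),s['position'])
w=cap('wrist');P=cloud(w)
for u,v in[(205,150),(310,150),(205,240),(315,240),(257,185),(257,240),(180,125),(330,125)]:print((u,v),P[v,u].round(4))
```

```text
[ 13.1  31.8 114.8 -50.   12.3 159. ] [  0.2 -36.2  -8.1  -0.3  -0.6   0. ] [0.53133654 0.1859486  0.11169152]
(205, 150) [0.5916 0.2024 0.1036]
(310, 150) [0.5822 0.1422 0.1042]
(205, 240) [0.5402 0.2091 0.1036]
(315, 240) [0.531  0.1484 0.1025]
(257, 185) [0.5665 0.1757 0.1039]
(257, 240) [0.5354 0.1808 0.1254]
(180, 125) [0.6083 0.2148 0.1058]
(330, 125) [0.5945 0.1286 0.1074]
```

The wrist is near its singularity: J5 is 12° and J6 is 159°, at its limit. That clipped the motion. I'll check what kinematic data `bot` offers, so I can plan around it.

Emit:
{"api": "drive_tool", "payload": {
  "steps": [
    [0,-0.1,0,-0.2,0,-0.1,0],
    [0,-0.2,0,-0.4,0,-0.2,0],
    [0,-0.3,0,-0.4,0,-0.3,0],
    [0,-0.3,0,-0.4,0,-0.32,0],
    [0,-0.3,0,-0.4,0,-0.32,0]
  ]
}}

```text
time_s: 6.4
position: [0.4764, 0.1948, 0.1381]
tcp_rot: [[0.989, -0.147, -0.015], [-0.147, -0.989, 0.009], [-0.016, -0.007, -1.0]]
force: [1.1, 0.5, -0.0]
opening: 0.006
grasp_force: 0.0
```

Run:
```python
from h import *
s=read_state();print(s['joint_positions'].round(2),s['position'],s['tcp_rot'].round(3).tolist())
```

```text
[  9.39  29.17 102.09   0.86  49.49 107.27] [0.47643399 0.19484349 0.13810958] [[0.989, -0.147, -0.015], [-0.147, -0.989, 0.009], [-0.016, -0.007, -1.0]]
```

```bash
cat > kin.py <<'E'
import numpy as np
from scipy.spatial.transform import Rotation as Ro
from scipy.optimize import least_squares
def fk(q,k):
    q=np.radians(q);a,off,h,L2,ex,ez,d=k
    A=Ro.from_euler('z',q[0]).as_matrix();B=A@Ro.from_euler('y',q[1]).as_matrix();Cc=B@Ro.from_euler('y',q[2]).as_matrix()
    R=Cc@(Ro.from_euler('z',q[3])*Ro.from_euler('y',q[4])*Ro.from_euler('z',q[5]+np.pi/2)).as_matrix()
    return A@[a,off,h]+B@[0,0,L2]+Cc@[ex,0,ez]+R@[0,0,d],R
LO=np.array([-176.69,-43.24,12.49,-82,0,-163.58]);HI=np.array([176.69,126.21,139.97,262,151.66,163.58])
def ik(p,R,k,q0):
    def f(q):
        P,r=fk(q,k);return np.r_[(P-p)*10,Ro.from_matrix(R.T@r).as_rotvec()]
    s=least_squares(f,np.clip(q0,LO+.5,HI-.5),bounds=(LO,HI),x_scale=30);return s.x,np.abs(s.fun).max()
E
python3 - <<'E'
from kin import *
D=[([-78.065,30.2752,82.1505,0,67.6899,-10.2264],[.235644,-.578142,.221645],[[.92612,.37723,0],[.37723,-.92612,0.00197],[0,-.00199,-1]]),
([13.1,31.8,114.8,-50,12.3,159],[.53134,.18595,.11169],[[.88,-.149,.451],[-.135,-.989,-.063],[.456,-.005,-.89]]),
([9.39,29.17,102.09,.86,49.49,107.27],[.476434,.194843,.13811],[[0.989,-0.147,-0.015],[-0.147,-0.989,0.009],[-0.016,-0.007,-1.0]])]
w=[1,.3,1]
f=lambda k:np.concatenate([(fk(q,k)[0]-p)*w_ for (q,p,R),w_ in zip(D,w)])
s=least_squares(f,[0,.1,.3,.4,0,.4,.2]);print(s.x.round(4),(s.fun*1000).round(2))
for q,p,R in D: print((fk(q,s.x)[1]-np.array(R)).round(3).tolist())
E
```

```text
[-5.000e-04  1.110e-01  2.739e-01  5.887e-01  1.139e-01  3.918e-01
  3.058e-01] [-0.01 -0.01  0.01  0.01  0.12  0.05 -0.01 -0.03 -0.03]
[[0.0, -0.0, -0.0], [-0.0, -0.0, 0.0], [0.0, 0.0, 0.0]]
[[0.001, -0.001, -0.002], [-0.001, 0.0, 0.0], [-0.002, -0.001, -0.001]]
[[0.0, 0.0, 0.0], [0.0, -0.0, 0.0], [0.0, 0.0, 0.0]]
```

```bash
cat >> kin.py <<'E'
K=np.array([-5.000e-04,1.110e-01,2.739e-01,5.887e-01,1.139e-01,3.918e-01,3.058e-01])
E
sed -i 's/^def delta/from kin import *\ndef delta/' h.py
python3 - <<'E'
from h import *
# driver frame when shut: z out n, x up-slope, y case y
tip=O+RC@np.array([-.0005,0,.0806])  # head ~8 below mouth
s=np.radians(30);e=np.array([np.cos(s),0,np.sin(s)]);n=np.array([-np.sin(s),0,np.cos(s)])
F=RC@np.c_[e,[0,1,0],n]
def toolpose(g,tilt,h=.130):
    # driver rotated g about n; tool: z=-n, tilted by 'tilt' about closing axis y
    Rd=F@Ro.from_euler('z',g,degrees=True).as_matrix()
    Rt=Rd@np.diag([1,-1,-1.])@Ro.from_euler('y',tilt,degrees=True).as_matrix()
    gp=tip+Rd@[0,0,h]; return gp+Rt@[0,0,bot.hold_point_z],Rt
for tilt in(-25,-12,0,12,25):
    print('tilt',tilt)
    for g in range(-180,180,20):
        best=None
        for q4 in(-60,0,60,120,200):
          for q6 in(-100,0,100):
            q,er=ik(*toolpose(g,tilt),K,np.array([10,30,100,q4,30,q6]))
            if er<1e-3: best=q if best is None or abs(q[3])<abs(best[3]) else best
        print(g,None if best is None else best.round(0).astype(int).tolist())
E
```

```text
tilt -25
-180 [22, 33, 130, 219, 42, 77]
-160 [15, 33, 134, 196, 41, 73]
-140 [7, 31, 135, 174, 37, 68]
-120 [0, 28, 133, 148, 30, 68]
-100 [-3, 25, 128, 113, 23, 81]
-80 [-4, 23, 123, 73, 23, 102]
-60 [-2, 22, 117, 43, 29, 115]
-40 [1, 23, 111, 24, 36, 118]
-20 [5, 24, 106, 10, 43, 115]
0 [10, 25, 102, -2, 48, 110]
20 [14, 27, 100, -13, 52, 103]
40 [19, 28, 99, -24, 53, 96]
60 [23, 29, 101, -34, 53, 89]
80 [27, 30, 103, -46, 52, 83]
100 [29, 31, 108, -60, 49, 79]
120 [30, 32, 113, -75, 45, 77]
140 None
160 [27, 33, 125, 243, 41, 78]
tilt -12
-180 [18, 26, 124, 245, 20, 47]
-160 [15, 25, 126, 228, 16, 42]
-140 [12, 24, 126, 210, 11, 37]
-120 [9, 23, 125, 184, 6, 41]
-100 [7, 22, 123, 79, 3, 125]
-80 [6, 22, 121, 29, 9, 154]
-60 [7, 21, 118, 14, 16, 150]
-40 [8, 22, 115, 4, 22, 141]
-20 [10, 22, 112, -5, 27, 131]
0 [12, 23, 110, -13, 31, 121]
20 [15, 24, 109, -21, 34, 111]
40 [17, 24, 109, -29, 35, 100]
60 [20, 25, 109, -37, 35, 90]
80 [22, 26, 111, -47, 34, 81]
100 [23, 26, 113, -57, 32, 72]
120 [23, 26, 116, -69, 30, 65]
140 None
160 [21, 26, 122, 262, 23, 53]
tilt 0
-180 [15, 23, 1
[... 920 characters left out ...]
[7, 22, 123, 79, 3, -55]
100 [6, 22, 121, 29, 9, -26]
120 [7, 21, 118, 14, 16, -30]
140 [8, 22, 115, 4, 22, -39]
160 [10, 22, 112, -5, 27, -49]
tilt 25
-180 [10, 25, 102, -2, 48, -70]
-160 [14, 27, 100, -13, 52, -77]
-140 [19, 28, 99, -24, 53, -84]
-120 [23, 29, 101, -34, 53, -91]
-100 [27, 30, 103, -46, 52, -97]
-80 [29, 31, 108, -60, 49, -101]
-60 [30, 32, 113, -75, 45, -103]
-40 None
-20 [27, 33, 125, 243, 41, -102]
0 [22, 33, 130, 219, 42, -103]
20 [15, 33, 134, 196, 41, -107]
40 [7, 31, 135, 174, 37, -112]
60 [0, 28, 133, 148, 30, -112]
80 [-3, 25, 128, 113, 23, -99]
100 [-4, 23, 123, 73, 23, -78]
120 [-2, 22, 117, 43, 29, -65]
140 [1, 23, 111, 24, 36, -62]
160 [5, 24, 106, 10, 43, -65]
```

The kinematic fit is excellent (under 0.2 mm). With the tool flipped half a turn, J6 sits mid-range and the 30° tilt is fully reachable. I'm turning the tool 180° and will then press.

Emit:
{"api": "drive_tool", "payload": {
  "steps": [
    [0,0,0,-0.1,0,0,-0.09],
    [0,0,0,-0.1,0,0,-0.18],
    [0,0,0,-0.1,0,0,-0.28],
    [0,0,0,-0.1,0,0,-0.37],
    [0,0,0,-0.1,0,0,-0.47],
    [0,0,0,-0.1,0,0,-0.57],
    [0,0,0,-0.1,0,0,-0.67],
    [0,0,0,-0.1,0,0,-0.7]
  ]
}}

```text
time_s: 7.2
position: [0.4761, 0.1935, 0.1485]
tcp_rot: [[0.618, 0.786, -0.014], [0.786, -0.618, 0.006], [-0.004, -0.014, -1.0]]
force: [0.4, 1.0, 0.2]
opening: 0.001
grasp_force: 0.0
```

Emit:
{"api": "drive_tool", "payload": {
  "steps": [
    [0,0,0,0,0,0,-0.09],
    [0,0,0,0,0,0,-0.18],
    [0,0,0,0,0,0,-0.28],
    [0,0,0,0,0,0,-0.37],
    [0,0,0,0,0,0,-0.47],
    [0,0,0,0,0,0,-0.57],
    [0,0,0,0,0,0,-0.67],
    [0,0,0,0,0,0,-0.7]
  ]
}}

```text
time_s: 8.0
position: [0.4761, 0.1935, 0.1485]
tcp_rot: [[-0.374, 0.927, -0.013], [0.927, 0.375, 0.006], [0.01, -0.01, -1.0]]
force: [0.5, 0.0, 1.1]
opening: 0.005
grasp_force: 0.0
```

Emit:
{"api": "drive_tool", "payload": {
  "steps": [
    [0,0,0,0,0,0,-0.09],
    [0,0,0,0,0,0,-0.18],
    [0,0,0,0,0,0,-0.28],
    [0,0,0,0,0,0,-0.37],
    [0,0,0,0,0,0,-0.47],
    [0,0,0,0,0,0,-0.57],
    [0,0,0,0,0,0,-0.67],
    [0,0,0,0,0,0,-0.7]
  ]
}}

```text
time_s: 8.8
position: [0.4761, 0.1935, 0.1485]
tcp_rot: [[-0.991, 0.137, -0.013], [0.136, 0.991, 0.006], [0.014, 0.004, -1.0]]
force: [-1.0, 0.8, -0.2]
opening: 0.004
grasp_force: 0.0
```

```bash
cat >> h.py <<'E'
FLIP=np.diag([-1.,-1,1])
def lp(th,c,r=80):
    p,R=lidpose(th,c,r); return p,R@FLIP
E
python3 - <<'E'
from h import *
s=read_state();p0,R0=s['position'],s['tcp_rot'];print(s['joint_positions'].round(1),p0)
print(delta(p0,R0,*lp(.5,15,84)))
p0,R0=lp(.5,15,84);q=s['joint_positions']
for k in ((.5,0),(.4,0),(.3,0),(.2,0),(.15,0),(.1,0),(.05,0),(0,0),(0,-3)):
    P=lp(*k,82); q,er=ik(*P,K,q); print(k,delta(p0,R0,*P),q.round(0).astype(int).tolist(),round(er,4))
E
```

```text
[  9.4  28.2 101.7   0.6  50.8 -73.1] [0.47613168 0.19353597 0.14848743]
[-0.331, -0.032, 0.255, 0.002, -0.025, 0.012]
(0.5, 0) [-0.017, -0.0, 0.125, 0.0, 0.0, 0.0] [8, 34, 100, -1, 45, -73] 0.0
(0.4, 0) [-0.02, -0.0, 0.193, 0.0, -0.067, 0.0] [9, 34, 104, -4, 36, -69] 0.0
(0.3, 0) [-0.03, -0.0, 0.261, -0.0, -0.133, -0.0] [10, 34, 108, -9, 26, -63] 0.0
(0.2, 0) [-0.047, -0.0, 0.327, -0.0, -0.2, 0.0] [11, 35, 112, -22, 17, -50] 0.0
(0.15, 0) [-0.058, -0.0, 0.359, -0.0, -0.233, 0.0] [12, 35, 114, -35, 13, -36] 0.0
(0.1, 0) [-0.071, -0.0, 0.391, 0.0, -0.267, 0.0] [13, 36, 115, -57, 10, -14] 0.0
(0.05, 0) [-0.085, -0.0, 0.422, 0.0, -0.3, 0.0] [13, 37, 116, -82, 10, 12] 0.0094
(0, 0) [-0.1, -0.0, 0.453, -0.0, -0.333, -0.0] [14, 38, 116, -82, 11, 12] 0.055
(0, -3) [-0.112, -0.0, 0.475, -0.0, -0.333, -0.0] [14, 38, 116, -82, 11, 12] 0.0571
```

```bash
cat >> h.py <<'E'
def lq(th,c):
    r=82 if th>=.25 else 86
    tr=max(th,.25); p=lp(th,c+9.5*np.sin(tr-th),r)[0]; return p,lp(tr,0)[1]
E
python3 - <<'E'
from h import *
s=read_state();q=s['joint_positions']
p0,R0=lp(.5,15,84)
for k in ((.5,0),(.4,0),(.3,0),(.25,0),(.2,0),(.15,0),(.1,0),(.05,0),(0,0),(0,-3)):
    if k==(.2,0): p0,R0=lq(.25,0);print('--')
    P=lq(*k); q,er=ik(*P,K,q); print(k,delta(p0,R0,*P),q.round(0).astype(int).tolist(),round(er,4))
print(lq(0,0)[0])
E
```

```text
(0.5, 0) [-0.017, -0.0, 0.125, 0.0, 0.0, 0.0] [8, 34, 100, -1, 45, -73] 0.0
(0.4, 0) [-0.02, -0.0, 0.193, 0.0, -0.067, 0.0] [9, 34, 104, -4, 36, -69] 0.0
(0.3, 0) [-0.03, -0.0, 0.261, -0.0, -0.133, -0.0] [10, 34, 108, -9, 26, -63] 0.0
(0.25, 0) [-0.038, -0.0, 0.294, -0.0, -0.167, -0.0] [11, 34, 110, -14, 22, -58] 0.0
--
(0.2, 0) [0.033, 0.0, 0.032, 0.0, 0.0, 0.0] [11, 35, 110, -15, 21, -57] 0.0
(0.15, 0) [0.031, 0.0, 0.064, 0.0, 0.0, 0.0] [11, 35, 110, -15, 20, -57] 0.0
(0.1, 0) [0.027, 0.0, 0.095, 0.0, 0.0, 0.0] [11, 36, 110, -15, 20, -56] 0.0
(0.05, 0) [0.022, 0.0, 0.127, 0.0, 0.0, 0.0] [11, 36, 110, -16, 20, -56] 0.0
(0, 0) [0.016, 0.0, 0.158, 0.0, 0.0, 0.0] [11, 36, 110, -16, 19, -56] 0.0
(0, -3) [0.01, 0.0, 0.183, 0.0, 0.0, 0.0] [11, 37, 110, -16, 19, -56] 0.0
[0.52314702 0.18314464 0.06333545]
```

Emit:
{"api": "drive_tool", "payload": {
  "steps": [
    [0,-0.33,-0.03,0,0,-0.025,0.012],
    [0,-0.33,-0.03,0.25,0,-0.025,0.012],
    [0,-0.33,-0.03,0.25,0,-0.025,0.012],
    [0,-0.33,-0.03,0.25,0,-0.025,0.012]
  ]
}}

```text
time_s: 9.2
position: [0.5126, 0.1845, 0.1173]
tcp_rot: [[-0.987, 0.158, 0.02], [0.158, 0.987, -0.001], [-0.02, 0.003, -1.0]]
force: [0.7, -0.0, 0.2]
opening: 0.006
grasp_force: 0.0
```

Emit:
{"api": "drive_tool", "payload": {
  "steps": [
    [0,-0.01,0,0.1,0,0,0],
    [0,-0.02,0,0.19,0,-0.067,0],
    [0,-0.03,0,0.26,0,-0.133,0],
    [0,-0.038,0,0.294,0,-0.167,0],
    [0,-0.038,0,0.294,0,-0.167,0],
    [0,-0.038,0,0.294,0,-0.167,0]
  ]
}}

```text
time_s: 9.8
position: [0.5183, 0.1843, 0.0829]
tcp_rot: [[-0.951, 0.157, 0.266], [0.152, 0.988, -0.039], [-0.269, 0.003, -0.963]]
force: [-0.9, 0.8, 1.6]
opening: 0.003
grasp_force: 0.6
```

Emit:
{"api": "drive_tool", "payload": {
  "steps": [
    [0,0.033,0,0.032,0,0,0],
    [0,0.031,0,0.064,0,0,0],
    [0,0.027,0,0.095,0,0,0],
    [0,0.022,0,0.127,0,0,0],
    [0,0.022,0,0.127,0,0,0]
  ]
}}

```text
time_s: 10.3
position: [0.5206, 0.1839, 0.0672]
tcp_rot: [[-0.951, 0.158, 0.267], [0.153, 0.987, -0.039], [-0.27, 0.003, -0.963]]
force: [-0.4, -0.2, -0.4]
opening: 0.005
grasp_force: 0.0
```

Emit:
{"api": "drive_tool", "payload": {
  "steps": [
    [0,-0.003,0,0.016,0,0,0],
    [0,-0.006,0,0.032,0,0,0],
    [0,-0.006,0,0.032,0,0,0]
  ]
}}

```text
time_s: 10.6
position: [0.522, 0.1836, 0.0635]
tcp_rot: [[-0.951, 0.157, 0.267], [0.152, 0.988, -0.039], [-0.27, 0.003, -0.963]]
force: [0.5, -0.7, 2.6]
opening: 0.005
grasp_force: 1.2
```

Emit:
{"api": "drive_tool", "payload": {
  "steps": [
    [0,-0.003,0,0.012,0,0,0],
    [0,-0.006,0,0.025,0,0,0],
    [0,-0.006,0,0.025,0,0,0]
  ]
}}

```text
time_s: 10.9
position: [0.5224, 0.1836, 0.0627]
tcp_rot: [[-0.951, 0.157, 0.267], [0.152, 0.988, -0.039], [-0.27, 0.003, -0.963]]
force: [-7.0, -0.7, 20.0]
opening: 0.007
grasp_force: 9.9
```

Emit:
{"api": "drive_tool", "payload": {
  "steps": [
    [0,0,0,0.012,0,0,0],
    [0,0,0,0.012,0,0,0]
  ]
}}

```text
time_s: 11.1
position: [0.5225, 0.1836, 0.0624]
tcp_rot: [[-0.95, 0.157, 0.268], [0.152, 0.988, -0.039], [-0.271, 0.003, -0.963]]
force: [-10.9, -0.5, 28.7]
opening: 0.008
grasp_force: 14.9
```

Emit:
{"api": "drive_tool", "payload": {
  "steps": [
    [0,0,0,-0.2,0,0,0],
    [0,0,0,-0.7,0,0,0],
    [0,0,0,-1,0,0,0],
    [0,0,0,-1,0,0,0],
    [0,0,0,-1,0,0,0]
  ]
}}

```text
time_s: 11.6
position: [0.4916, 0.1883, 0.1761]
tcp_rot: [[-0.95, 0.157, 0.269], [0.152, 0.988, -0.039], [-0.271, 0.004, -0.962]]
force: [-0.2, -0.3, 0.1]
opening: 0.006
grasp_force: 0.0
```

Run:
```python
from h import *
s=read_state();print(s['position'],s['joint_positions'].round(1))
b=cap('top');np.savez('top2.npz',**b);a=cap('scene');np.savez('sc2.npz',**a);B=cloud(b)
m=(abs(B[...,0]-.55)<.08)&(abs(B[...,1]-.18)<.06)&(B[...,2]>.03)
for u in range(190,245,6): print([int(1000*B[v,u,2]) for v in range(165,215,4)])
i1=cv2.resize(a['color'][90:260,200:370],None,fx=2.3,fy=2.3);i2=cv2.resize(b['color'][130:290,180:380],None,fx=2,fy=391/160)
cv2.imwrite('pics/g.png',np.hstack([i1,i2]))
```

```text
[0.49160353 0.18828772 0.17607894] [ 12.   22.7 109.2  -9.7  33.6 -61.5]
[0, -2, 0, -3, 88, 83, 77, 70, 61, 261, 290, 354, 441]Traceback (most recent call last):
  File "<stdin>", line 5, in <module>
ValueError: cannot convert float NaN to integer
```

Cover was pressed with about 30 N against a firm stop. I'll verify numerically from wrist depth that it's flush, and refine the boss position at the same time.

```bash
cat > boss.py <<'E'
from h import *
def boss(save=None):
    w=cap('wrist');P=cloud(w)
    if save: np.savez(save,**w)
    # in case frame
    Q=(P-O)@RC; 
    s=np.radians(30);n=np.array([-np.sin(s),0,np.cos(s)]);e=np.array([np.cos(s),0,np.sin(s)])
    d=(Q-[0,0,.0798])@n; t=(Q-[0,0,.0798])@e   # height above face, up-slope coord
    return w,P,Q,d,t
if __name__=='__main__':
    w,P,Q,d,t=boss('w5.npz')
    y=Q[...,1]
    print('side face d',[np.nanmedian(d[(abs(abs(y)-.065)<.01)&(abs(t-k)<.006)]).round(4) for k in(-.05,-.03,-.01,.01,.03,.05)])
    print('lid d',[np.nanmedian(d[(abs(abs(y)-.03)<.008)&(abs(t-k)<.004)]).round(4) for k in(-.044,-.038,-.03,-.02,0,.02,.04)])
    m=(abs(y)<.03)&(abs(t)<.03)&(d>.005)&(d<.014)
    vs,us=np.where(m);print('rim n',m.sum(),'t',t[m].min(),t[m].max(),'y',y[m].min(),y[m].max(),'d',np.median(d[m]))
    (c,r)=cv2.minEnclosingCircle(np.c_[t[m],y[m]].astype(np.float32));print('circ',c,r)
    print('img bbox',us.min(),us.max(),vs.min(),vs.max())
E
python3 boss.py
```

```text
side face d [np.float64(0.0006), np.float64(0.0013), np.float64(0.2062), np.float64(0.0014), np.float64(nan), np.float64(nan)]
lid d [np.float64(0.0006), np.float64(0.0007), np.float64(0.1981), np.float64(0.2132), np.float64(0.0005), np.float64(0.0001), np.float64(nan)]
rim n 272 t -0.016090136419980822 0.0042810153953336825 y -0.015397977494974372 0.013993906463766389 d 0.008984532187375875
circ (-0.0007799210143275559, -0.0004810839600395411) 0.015412552282214165
img bbox 235 270 214 238
  return np.nanmean(a, axis, out=out, keepdims=keepdims)
```

The cover is flush with the face (lid d about 0.5 mm, face about 0.6–1.3 mm). The boss centre matches the model to within 1 mm. Now to the stand.

Emit:
{"api": "drive_tool", "payload": {
  "steps": [
    [0,0,0,-0.4,0,0.06,0],
    [0,0,0,-0.8,0,0.12,0],
    [0,0,0,-1,0,0.18,0],
    [0,0,0,-1,0,0.183,0],
    [0,0,0,-1,0,0.183,0]
  ]
}}

```text
time_s: 12.25
position: [0.4598, 0.1924, 0.2893]
tcp_rot: [[-0.987, 0.158, -0.002], [0.158, 0.987, 0.003], [0.003, 0.002, -1.0]]
force: [0.5, 0.4, -0.5]
opening: 0.003
grasp_force: 0.0
```

Emit:
{"api": "drive_tool", "payload": {
  "steps": [
    [87,0,-0.4,0,0,0,0],
    [87,-0.3,-0.9,-0.2,0,0,0],
    [87,-0.6,-1,-0.3,0,0,0],
    [87,-0.6,-1,-0.3,0,0,0]
  ]
}}

```text
time_s: 12.65
position: [0.5148, 0.0594, 0.3252]
tcp_rot: [[-0.987, 0.161, 0.001], [0.161, 0.987, 0.002], [-0.001, 0.002, -1.0]]
force: [0.2, 0.3, 0.2]
opening: 0.282
grasp_force: 0.0
```

Emit:
{"api": "drive_tool", "payload": {
  "steps": [
    [87,0,-0.4,0,0,0,0],
    [87,-0.2,-0.8,0,0,0,0],
    [87,-0.4,-1,0,0,0,0],
    [87,-0.4,-1,0,0,0,0]
  ]
}}

```text
time_s: 13.05
position: [0.5414, -0.0667, 0.3227]
tcp_rot: [[-0.987, 0.162, -0.003], [0.162, 0.987, 0.003], [0.004, 0.002, -1.0]]
force: [-0.3, 0.2, 0.2]
opening: 0.655
grasp_force: 0.0
```

Emit:
{"api": "drive_tool", "payload": {
  "steps": [
    [87,0,-0.4,0,0,0,0],
    [87,0,-0.8,0,0,0,0],
    [87,0,-0.8,0,0,0,0],
    [87,0,-0.8,0,0,0,0]
  ]
}}

```text
time_s: 13.45
position: [0.5239, -0.1572, 0.3231]
tcp_rot: [[-0.987, 0.159, -0.005], [0.159, 0.987, 0.007], [0.006, 0.006, -1.0]]
force: [-0.1, 0.1, 0.1]
opening: 0.974
grasp_force: 0.0
```

Run:
```python
from h import *
s=read_state();print(s['position'],s['joint_positions'].round(1))
w=cap('wrist');np.savez('w6.npz',**w);print(w['C'],proj(w,[[.537,-.149,.166],[.537,-.149,.09]]))
a=cap('scene')
i=cv2.resize(w['color'],(512,384));j=cv2.resize(a['color'][120:260,260:370],(288,384),interpolation=cv2.INTER_CUBIC)
cv2.imwrite('pics/g.png',np.hstack([i,j]))
```

```text
[ 0.52387363 -0.1572304   0.32312435] [ -28.5   18.3   85.5    0.2   76.7 -109.4]
[ 0.44281385 -0.14674947  0.48590996] [[261.98226494 186.60196978]
 [259.58430112 168.77005441]]
```

View pics/g.png

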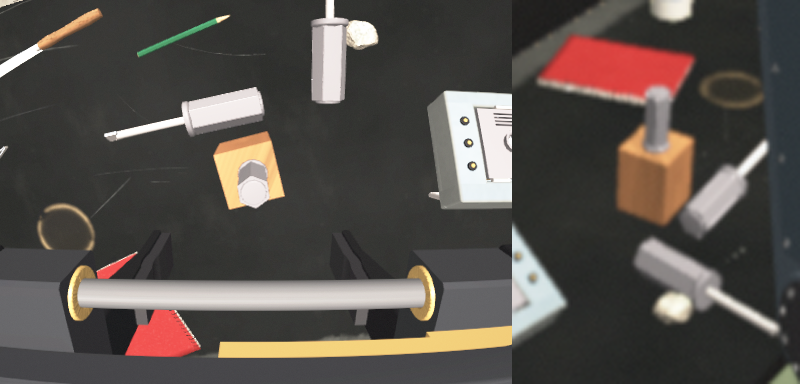

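Both large drivers now lie flat on the worktop. The stand at (250,172) is free and the small driver's handle top is at about (253,193). Measuring its axis and hexagon now.

```bash
cat > hexm.py <<'E'
from h import *
def hexm(w):
    P=cloud(w);m=(abs(P[...,0]-.537)<.04)&(abs(P[...,1]+.149)<.04)
    zt=np.nanpercentile(P[...,2][m&(P[...,2]>.14)],80); m&=(abs(P[...,2]-zt)<.004)
    n,lab,st,ce=cv2.connectedComponentsWithStats(m.astype(np.uint8)); i=1+np.argmax(st[1:,4]); v,u=np.where(lab==i)
    X=np.array([onz(w,a,b,zt)[:2] for a,b in zip(u,v)])
    ph=np.radians(np.arange(0,180,1)); pr=X@np.array([np.cos(ph),np.sin(ph)])
    wd=pr.max(0)-pr.min(0)
    w3=np.array([(wd[k]+wd[(k+60)%180]+wd[(k+120)%180])/3 for k in range(60)])
    # fourier: min width => flat normal
    c=np.sum(w3*np.exp(-1j*np.radians(6*np.arange(60))));flat=(np.degrees(np.angle(-c))/6)%60
    A=np.array([np.cos(ph),np.sin(ph)]).T;mid=(pr.max(0)+pr.min(0))/2;ctr=np.linalg.lstsq(A,mid,rcond=None)[0]
    print('zt',zt.round(4),'n',len(X),'mean',X.mean(0).round(4),'ctr',ctr.round(4),'w min/max',w3.min().round(4),w3.max().round(4),'flat normal',flat, 'argmin',w3.argmin(),'argmax',w3.argmax())
if __name__=='__main__':
    for f in('w6',):
        z=np.load(f+'.npz');w={k:z[k] for k in z};hexm(w)
    P=cloud(w);hsv=cv2.cvtColor(w['color'],cv2.COLOR_BGR2HSV)
    m=(hsv[...,1]>90)&(hsv[...,0]<25)&(abs(P[...,2]-.09)<.004)&(abs(P[...,0]-.537)<.06)&(abs(P[...,1]+.149)<.06)
    q=P[m];print('stand top z',np.median(q[:,2]),cv2.minAreaRect(q[:,:2].astype(np.float32)))
E
python3 hexm.py
python3 - <<'E'
from h import *
z=np.load('w6.npz');c=z['color'][160:220,225:285]
cv2.imwrite('pics/hex.png',cv2.resize(c,None,fx=8,fy=8,interpolation=cv2.INTER_CUBIC))
E
```

```text
zt 0.4306 n 7006 mean [ 0.5019 -0.1385] ctr [ 0.5033 -0.1384] w min/max 0.0413 0.0464 flat normal 9.36192641546216 argmin 50 argmax 21
stand top z 0.08998653837323867 ((0.5427051782608032, -0.1631929725408554), (0.07067393511533737, 0.06997494399547577), 5.004467010498047)
```

View pics/hex.png

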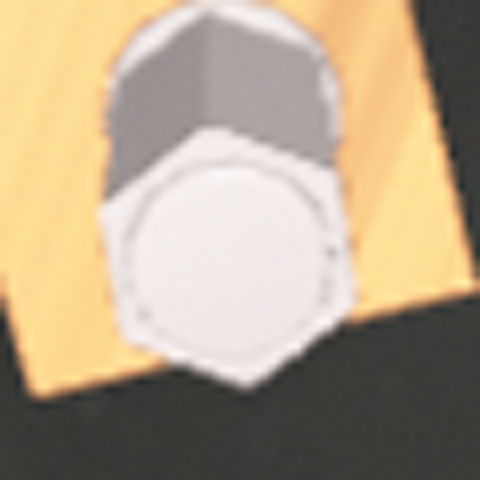

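The last crop shows the hex top with corners at (207,125), (338,170), (355,300), (247,387), (125,340) and (100,212) in crop pixels. Casting these onto the handle-top plane.

Run:
```python
from h import *
z=np.load('w6.npz');w={k:z[k] for k in z};P=cloud(w)
c=np.array([(207,125),(338,170),(355,300),(247,387),(125,340),(100,212)])/8+[225,160]-.45
print('depth z top',[P[int(v),int(u)].round(4).tolist() for u,v in[(252,192),(256,190),(250,195)]])
X=np.array([onz(w,u,v,.166) for u,v in c]);print(X.round(4).tolist())
ctr=X.mean(0);d=X-ctr;r=np.linalg.norm(d[:,:2],axis=1);a=np.degrees(np.arctan2(d[:,1],d[:,0]));print('ctr',ctr,'r',r.round(4),'corner mod60',(a%60).round(1))
# second view: scene & old w2/top (small driver unmoved?)
for n in('top','scene'):
    z=np.load(n+'.npz');t={k:z[k] for k in z}
    px=proj(t,[ctr])[0];print(n,px.round(1),cloud(t)[int(px[1]),int(px[0])].round(4))
# live top/scene depth on handle top
for n in('scene',):
    t=cap(n);Q=cloud(t);m=(abs(Q[...,0]-.54)<.03)&(abs(Q[...,1]+.15)<.03)&(Q[...,2]>.155)&(Q[...,2]<.175)
    print(n,m.sum(),np.mean(Q[m],0).round(4),np.ptp(Q[m],0).round(4))
m=(abs(P[...,0]-.54)<.03)&(abs(P[...,1]+.15)<.03)&(P[...,2]>.162)&(P[...,2]<.172);print('wrist',m.sum(),P[m].mean(0).round(4),np.ptp(P[m],axis=0).round(4))
hsv=cv2.cvtColor(w['color'],cv2.COLOR_BGR2HSV)
m=(hsv[...,1]>60)&(hsv[...,0]<25)&(hsv[...,2]>150)&(abs(P[...,2]-.09)<.003)&(abs(P[...,0]-.537)<.08)&(abs(P[...,1]+.149)<.08)
n,lab,st,ce=cv2.connectedComponentsWithStats(m.astype(np.uint8));i=1+np.argmax(st[1:,4]);q=P[lab==i];print('stand',len(q),q[:,:2].min(0),q[:,:2].max(0),cv2.minAreaRect(q[:,:2].astype(np.float32)))
```

```text
depth z top [[0.5401, -0.1594, 0.1684], [0.5389, -0.1553, 0.1681], [0.5431, -0.1619, 0.1676]]
[[0.5238, -0.1583, 0.166], [0.5319, -0.1435, 0.166], [0.5488, -0.1438, 0.166], [0.5579, -0.1588, 0.166], [0.5493, -0.1728, 0.166], [0.5325, -0.173, 0.166]]
ctr [ 0.54067877 -0.15837033  0.166     ] r [0.0169 0.0173 0.0166 0.0172 0.0168 0.0168] corner mod60 [59.8  0.4  0.9 58.5  0.8  0.7]
top [330.4 195.2] [ 0.5414 -0.1574  0.1654]
scene [315.9 153.2] [ 0.5429 -0.1566  0.167 ]
scene 60 [ 0.5383 -0.1504  0.1636] [0.035  0.0348 0.0165]
wrist 784 [ 0.5395 -0.1588  0.1675] [0.033  0.0298 0.0099]
stand 2072 [ 0.50484972 -0.19972865] [ 0.58066255 -0.12563412] ((0.5427051782608032, -0.1631929725408554), (0.07067393511533737, 0.06997494399547577), 5.004467010498047)
```

Emit:
{"api": "drive_tool", "payload": {
  "steps": [
    [87,-0.13,0.013,0,0,0,-0.09],
    [87,-0.136,0.013,0.4,0,0,-0.105],
    [87,-0.136,0.013,0.8,0,0,-0.105],
    [87,-0.136,0.013,0.8,0,0,-0.105],
    [87,-0.136,0.013,0.8,0,0,-0.105]
  ]
}}

```text
time_s: 14.1
position: [0.5416, -0.1573, 0.2295]
tcp_rot: [[-1.0, -0.001, -0.002], [-0.001, 1.0, 0.004], [0.002, 0.004, -1.0]]
force: [0.2, -0.9, 0.5]
opening: 1.002
grasp_force: 0.0
```

Run:
```python
from h import *
s=read_state();print(s['position'],s['tcp_rot'].round(3).tolist(),s['joint_positions'].round(1))
print(delta(s['position'],s['tcp_rot'],np.array([.540,-.158,.116]),np.c_[[-1,0,0],[0,1,0],[0,0,-1.]]))
```

```text
[ 0.54158609 -0.15733406  0.22953388] [[-1.0, -0.001, -0.002], [-0.001, 1.0, 0.004], [0.002, 0.004, -1.0]] [ -27.6   25.1   90.4    0.2   64.7 -117.8]
[0.011, -0.01, 0.946, 0.003, -0.001, 0.001]
```

Emit:
{"api": "drive_tool", "payload": {
  "steps": [
    [87,0.01,-0.01,0.4,0,0,0],
    [87,0.01,-0.01,0.8,0,0,0],
    [60,0.01,-0.01,0.945,0,0,0],
    [0,0.01,-0.01,0.945,0,0,0],
    [0,0.01,-0.01,0.945,0,0,0],
    [0,0.01,-0.01,0.945,0,0,0],
    [0,0.01,-0.01,0.945,0,0,0],
    [0,0.01,-0.01,0.945,0,0,0]
  ]
}}

```text
time_s: 14.9
position: [0.5411, -0.1598, 0.1176]
tcp_rot: [[-1.0, 0.0, 0.002], [0.0, 1.0, 0.002], [-0.002, 0.002, -1.0]]
force: [0.3, 0.1, 0.4]
opening: 0.538
grasp_force: 0.0
```

Emit:
{"api": "drive_tool", "payload": {
  "steps": [
    [0,0,0,0,0,0,0],
    [0,0,0,0,0,0,0],
    [0,0,0,0,0,0,0],
    [0,0,0,0,0,0,0]
  ]
}}

```text
time_s: 15.3
position: [0.5402, -0.1591, 0.1164]
tcp_rot: [[-1.0, 0.001, -0.001], [0.001, 1.0, 0.004], [0.001, 0.004, -1.0]]
force: [-0.3, 2.1, 4.9]
opening: 0.341
grasp_force: 30.0
```

Gripped on the flats (opening 29.7 mm). Lifting straight up.

Emit:
{"api": "drive_tool", "payload": {
  "steps": [
    [0,0,0,-0.2,0,0,0],
    [0,0,0,-0.5,0,0,0],
    [0,0,0,-0.8,0,0,0],
    [0,0,0,-1,0,0,0],
    [0,0,0,-1,0,0,0]
  ]
}}

```text
time_s: 15.8
position: [0.5424, -0.1612, 0.2393]
tcp_rot: [[-1.0, 0.0, 0.006], [0.0, 1.0, -0.001], [-0.006, -0.001, -1.0]]
force: [0.7, -0.2, -1.4]
opening: 0.345
grasp_force: 30.0
```

Emit:
{"api": "drive_tool", "payload": {
  "steps": [
    [0,0,0,-0.4,0,0,0],
    [0,0,0,-0.7,0,0,0],
    [0,0,0,-0.7,0,0,0],
    [0,0,0,-0.7,0,0,0]
  ]
}}

```text
time_s: 16.2
position: [0.5398, -0.16, 0.3188]
tcp_rot: [[-1.0, 0.001, -0.002], [0.001, 1.0, 0.004], [0.002, 0.004, -1.0]]
force: [-0.2, 0.1, -2.5]
opening: 0.345
grasp_force: 30.0
```

```bash
cat > blade.py <<'E'
from h import *
def blade(w=None):
    s=read_state();w=w or cap('wrist');P=cloud(w);T=(P-s['position'])@s['tcp_rot']   # tool frame
    for lo,hi in((.095,.103),(.104,.116),(.05,.09)):
        m=(abs(T[...,0])<.02)&(abs(T[...,1])<.02)&(T[...,2]>lo)&(T[...,2]<hi);q=T[m]
        if len(q)<4: print(lo,hi,len(q));continue
        c=q[:,:2].mean(0);u,sv,vt=np.linalg.svd(q[:,:2]-c);a=np.degrees(np.arctan2(vt[0,1],vt[0,0]))%180
        print((lo,hi),len(q),'ctr',c.round(4),'axis deg',round(a,1),'ext',np.ptp(q[:,:2]@vt.T,axis=0).round(4),'zmax',q[:,2].max().round(4))
    return s,w,T
if __name__=='__main__':
    s,w,T=blade();np.savez('w7.npz',**w);print(s['position'],s['opening'],s['force'],s['moment'])
    tp=s['position']+s['tcp_rot']@[0,0,.111];print('tip px',proj(w,[tp]))
    u,v=proj(w,[tp])[0].astype(int)
    Z=T[v-16:v+16:2,u-24:u+24:2,2];print((np.where((Z>0.0)&(Z<.13),Z,0)*1000).astype(int))
E
python3 blade.py
```

```text
(0.095, 0.103) 35 ctr [ 0.0039 -0.002 ] axis deg 38.2 ext [0.0076 0.0071] zmax 0.103
(0.104, 0.116) 8 ctr [ 0.0062 -0.0019] axis deg 96.9 ext [0.0025 0.0007] zmax 0.1096
(0.05, 0.09) 103 ctr [ 0.0025 -0.0019] axis deg 91.1 ext [0.007  0.0027] zmax 0.0897
[ 0.53983732 -0.16003308  0.31882898] 0.34476573197659355 [-0.21833834  0.06683362 -2.48439792] [ 0.1137539  -0.07421634 -0.00106946]
tip px [[252.76643006 188.2280936 ]]
[[  0   0   0   0   0   0   0   0   0   0   0   0   0   0   0   0   0   0
    0   0   0   0   0   0]
 [  0   0   0   0   0   0   0   0   0   0   0   0   0   0   0   0   0   0
    0   0   0   0   0   0]
 [  0   0   0   0   0   0   0   0   0   0   0   0   0   0   0   0   0   0
    0   0   0   0   0   0]
 [  0   0   0   0   0   0   0   0   0   0   0   0   0   0   0   0   0   0
    0   0   0   0   0   0]
 [  0   0   0   0   0   0   0   0   0   0   0   0   0   0   0   0   0   0
    0   0   0   0   0   0]
 [  0   0   0   0   0   0   0   0   0   0   0 106 109   0   0   0   0   0
    0   0   0   0   0   0]
 [  0   0   0   0   0   0   0   0   0   0   0 103 102   0   0   0   
[... 242 characters left out ...]
 0   0   0   0   0   0   0   0   0  95  96  97  99   0   0   0   0
    0   0   0   0   0   0]
 [  0   0   0   0   0   0   0   0   0  98  92  91  91  93   0   0   0   0
    0   0   0   0   0   0]
 [  0   0   0   0   0   0   0   0   0  92  87  86  86  89   0   0   0   0
    0   0   0   0   0   0]
 [  0   0   0   0   0   0   0   0   0  86  81  80  81  83   0   0   0   0
    0   0   0   0   0   0]
 [  0   0   0   0   0   0   0   0   0  82  77  74  77  79   0   0   0   0
    0   0   0   0   0   0]
 [  0   0   0   0   0   0   0   0   0  75  72  70  72  74   0   0   0   0
    0   0   0   0   0   0]
 [  0   0   0   0   0   0   0   0   0  71  67  67  66  69   0   0   0   0
    0   0   0   0   0   0]]
```

The blade is edge-on in the image columns, so its 14 mm width lies along tool x, which is what I wanted for g = 180. Planning the transit to the boss.

```bash
cat >> h.py <<'E'
S30=np.radians(30); N3=np.array([-np.sin(S30),0,np.cos(S30)]); E3=np.array([np.cos(S30),0,np.sin(S30)])
FC=RC@np.c_[E3,[0,1,0],N3]
TIP=.111
def dp(alpha,d,t=0.,y=0.,tip=TIP,tilt=0):
    """TCP pose: blade at alpha deg (ccw from up-slope, seen from outside), tip at height d above cover face, tool g=180+alpha"""
    R=FC@Ro.from_euler('z',180+alpha,degrees=True).as_matrix()@np.diag([1,-1,-1.])
    p=O+RC@np.array([0,0,.0798])+FC@np.array([t,y,d])+FC@np.array([0,0,tip]); return p,R
E
python3 - <<'E'
from h import *
s=read_state();p0,R0,q=s['position'],s['tcp_rot'],s['joint_positions']
y=np.radians(180-8.9);V=np.c_[[np.cos(y),np.sin(y),0],[-(-np.sin(y)),-np.cos(y),0],[0,0,-1.]]
pf,Rf=dp(0,.024,0,-.0004)
A=(np.array([pf[0],pf[1],.31]),V)
print(np.linalg.det(V),A[0],pf); d=delta(p0,R0,*A);print(d,'tool x,y',R0.T@(A[0]-p0)/.12)
q,er=ik(*A,K,q);print(q.round(0),er)
B0=dp(0,.08,0,-.0004)
for P in(B0,(pf,Rf)):
    print(delta(*A,*P)); q,er=ik(*P,K,q);print(q.round(0),er)
for g in(25,-40,-90): print(ik(*dp(g,.01),K,q+[0,0,0,0,0,-g])[0].round(0))
E
```

```text
1.0 [0.48925082 0.18804777 0.31      ] [0.48925082 0.18804777 0.19671343]
[0.417, 2.897, 0.082, 0.003, -0.003, 0.103] tool x,y [0.41724123 2.89696221 0.08184154]
[  9.  17.  90.   0.  73. -72.] 1.8418127736702202e-09
[0.233, -0.0, 0.54, -0.0, -0.349, -0.0]
[ 18.  13. 117. -30.  26. -39.] 9.257241456373794e-14
[0.0, 0.0, 0.944, -0.0, -0.349, -0.0]
[ 16.  20. 117. -40.  19. -30.] 3.7999325908089077e-11
[ 16.  22. 117. -43.  18. -52.]
[ 16.  22. 117. -43.  18.  13.]
[ 16.  22. 117. -43.  18.  63.]
```

Emit:
{"api": "drive_tool", "payload": {
  "steps": [
    [0,0.05,0.35,0.02,0,0,0],
    [0,0.1,0.7,0.08,0,0,0],
    [0,0.14,0.97,0.08,0,0,0],
    [0,0.14,0.97,0.08,0,0,0]
  ]
}}

```text
time_s: 16.65
position: [0.5204, -0.0394, 0.3077]
tcp_rot: [[-1.0, -0.004, -0.009], [-0.004, 1.0, 0.008], [0.009, 0.008, -1.0]]
force: [0.2, -1.3, -1.9]
opening: 0.339
grasp_force: 30.0
```

Emit:
{"api": "drive_tool", "payload": {
  "steps": [
    [0,0.05,0.35,0,0,0,0],
    [0,0.1,0.7,0,0,0,0],
    [0,0.14,0.97,0,0,0,0],
    [0,0.14,0.97,0,0,0,0]
  ]
}}

```text
time_s: 17.05
position: [0.5048, 0.0756, 0.3092]
tcp_rot: [[-1.0, -0.004, -0.006], [-0.004, 1.0, 0.005], [0.006, 0.005, -1.0]]
force: [-0.2, -0.4, -0.7]
opening: 0.344
grasp_force: 30.0
```

Emit:
{"api": "drive_tool", "payload": {
  "steps": [
    [0,0.05,0.35,0,0,0,0.05],
    [0,0.1,0.7,0,0,0,0.103],
    [0,0.14,0.96,0,0,0,0.103],
    [0,0.14,0.96,0,0,0,0.103],
    [0,0.14,0.96,0,0,0,0.103],
    [0,0.14,0.96,0,0,0,0.103]
  ]
}}

```text
time_s: 17.65
position: [0.4904, 0.1864, 0.3108]
tcp_rot: [[-0.988, 0.156, -0.002], [0.156, 0.988, 0.002], [0.003, 0.002, -1.0]]
force: [0.6, 0.3, -1.4]
opening: 0.346
grasp_force: 30.0
```

Emit:
{"api": "drive_tool", "payload": {
  "steps": [
    [0,0.05,0,0.1,0,-0.08,0],
    [0,0.1,0,0.25,0,-0.16,0],
    [0,0.17,0,0.4,0,-0.25,0],
    [0,0.233,0,0.54,0,-0.34,0],
    [0,0.233,0,0.54,0,-0.349,0],
    [0,0.233,0,0.54,0,-0.349,0],
    [0,0.233,0,0.54,0,-0.349,0]
  ]
}}

```text
time_s: 18.35
position: [0.4636, 0.1917, 0.2474]
tcp_rot: [[-0.856, 0.156, 0.493], [0.137, 0.988, -0.075], [-0.499, 0.003, -0.867]]
force: [-0.6, -0.2, -1.3]
opening: 0.344
grasp_force: 30.0
```

```bash
cat > rel.py <<'E'
from h import *
from boss import boss
def rel():
    s=read_state();w,P,Q,d,t=boss();y=Q[...,1]
    T=(P-s['position'])@s['tcp_rot']
    m=(abs(y)<.03)&(abs(t)<.03)&(d>.0065)&(d<.0115)
    n,lab,st,ce=cv2.connectedComponentsWithStats(cv2.dilate(m.astype(np.uint8),np.ones((3,3))));
    f=m;X=np.c_[t[f],y[f]]
    # ring fit: outer radius 16
    from scipy.optimize import least_squares as ls
    h=cv2.convexHull(X.astype(np.float32))[:,0]
    c=ls(lambda c:np.linalg.norm(h-c[:2],axis=1)-.016,[0,0],loss='soft_l1',f_scale=.001).x
    print('rim n',f.sum(),'t',X[:,0].min().round(4),X[:,0].max().round(4),'y',X[:,1].min().round(4),X[:,1].max().round(4),'fit c',c.round(4),'d med',np.median(d[f]).round(4))
    for lo,hi in((.04,.075),(.09,.108)):
        k=(abs(T[...,0])<.015)&(abs(T[...,1])<.012)&(T[...,2]>lo)&(T[...,2]<hi)&(d>.012)
        print('driver',(lo,hi),k.sum(),'tool y',T[...,1][k].mean().round(4) if k.any() else '', 'tool x',(T[...,0][k].min().round(4),T[...,0][k].max().round(4)) if k.any() else '','case y',y[k].mean().round(4) if k.any() else '')
    p,R=s['position'],s['tcp_rot'];tip=FC.T@(p+R@[0,0,TIP]-O-RC@[0,0,.0798])
    print('tip est t,y,d',tip.round(4),'rot err deg vs alpha0',np.degrees(cv2.Rodrigues(dp(0,0)[1].T@R)[0][:,0]).round(2),'F tool',(R.T@s['force']).round(1),s['joint_positions'].round(0))
    return s
if __name__=='__main__': rel()
E
python3 rel.py
```

```text
rim n 368 t -0.0154 0.015 y -0.0155 0.0146 fit c [-0.0004 -0.0007] d med 0.009
driver (0.04, 0.075) 45 tool y -0.002 tool x (np.float64(0.0011), np.float64(0.0033)) case y -0.0026
driver (0.09, 0.108) 63 tool y -0.0022 tool x (np.float64(0.0004), np.float64(0.0062)) case y -0.0027
tip est t,y,d [ 0.0028 -0.0005  0.0809] rot err deg vs alpha0 [-0.13  0.06  0.15] F tool [ 1.1 -0.3  0.9] [ 17.  13. 116. -29.  27. -40.]
```

Run:
```python
from h import *
s=read_state();print(s['position'],delta(s['position'],s['tcp_rot'],*dp(0,.022,-.0008,.0015)))
```

```text
[0.46440764 0.19195625 0.24795918] [0.039, 0.014, 0.491, 0.002, 0.0, -0.002]
```

Emit:
{"api": "drive_tool", "payload": {
  "steps": [
    [0,0.039,0.014,0.15,0,0,0],
    [0,0.039,0.014,0.35,0,0,0],
    [0,0.039,0.014,0.49,0,0,0],
    [0,0.039,0.014,0.49,0,0,0],
    [0,0.039,0.014,0.49,0,0,0]
  ]
}}

```text
time_s: 18.9
position: [0.4891, 0.1899, 0.1942]
tcp_rot: [[-0.855, 0.156, 0.494], [0.137, 0.988, -0.075], [-0.5, 0.004, -0.866]]
force: [-0.2, 0.9, -2.3]
opening: 0.343
grasp_force: 30.0
```

```bash
python3 rel.py; python3 -c "
from h import *
s=read_state();print(delta(s['position'],s['tcp_rot'],*dp(0,.010,-.0008,.0015)))"
```

```text
rim n 442 t -0.016 0.0137 y -0.0157 0.0141 fit c [-0.0003 -0.0006] d med 0.0089
driver (0.04, 0.075) 44 tool y -0.0021 tool x (np.float64(0.001), np.float64(0.0034)) case y -0.0005
driver (0.09, 0.108) 62 tool y -0.0021 tool x (np.float64(0.0005), np.float64(0.0062)) case y -0.0005
tip est t,y,d [-0.0017  0.0017  0.0221] rot err deg vs alpha0 [-0.14  0.02  0.16] F tool [1.5 0.9 1.8] [ 16.  20. 117. -40.  19. -29.]
[-0.008, -0.001, 0.105, 0.002, 0.0, -0.002]
```

Emit:
{"api": "drive_tool", "payload": {
  "steps": [
    [0,-0.005,0,0.05,0,0,0],
    [0,-0.005,0,0.1,0,0,0],
    [0,-0.005,0,0.15,0,0,0],
    [0,-0.005,0,0.15,0,0,0],
    [0,-0.005,0,0.15,0,0,0]
  ]
}}

```text
time_s: 19.45
position: [0.497, 0.1889, 0.1781]
tcp_rot: [[-0.856, 0.154, 0.493], [0.135, 0.988, -0.074], [-0.498, 0.003, -0.867]]
force: [-0.4, 0.3, -1.6]
opening: 0.342
grasp_force: 30.0
```

```bash
cat > st.py <<'E'
from h import *
s=read_state();p,R=s['position'],s['tcp_rot'];tip=FC.T@(p+R@[0,0,TIP]-O-RC@[0,0,.0798])
r=np.degrees(cv2.Rodrigues(dp(0,0)[1].T@R)[0][:,0])
print('t',s['time_s'],'tip t,y,d mm',(tip*1000).round(1),'rot',r.round(1),'F',(R.T@s['force']).round(1),'M',(R.T@s['moment']).round(2),'op',round(s['opening']*87,1))
E
python3 st.py
```

```text
t 19.45 tip t,y,d mm [-3.   2.   4.1] rot [-0.2  0.1  0.1] F [1.1 0.3 1.2] M [-0.15  0.33  0.07] op 29.7
```

Emit:
{"api": "drive_tool", "payload": {
  "steps": [
    [0,0,0,0,0,0,0],
    [0,0,0,0,0,0,0]
  ]
}}

```text
time_s: 19.65
position: [0.4971, 0.189, 0.1785]
tcp_rot: [[-0.856, 0.154, 0.493], [0.135, 0.988, -0.074], [-0.499, 0.003, -0.867]]
force: [0.0, -0.1, -0.6]
opening: 0.343
grasp_force: 30.0
```

```bash
python3 st.py; python3 rel.py; python3 st.py
```

```text
t 19.65 tip t,y,d mm [-2.7  2.1  4.4] rot [-0.2  0.1  0.1] F [ 0.3 -0.1  0.5] M [-0.08  0.3   0.06] op 29.9
rim n 459 t -0.0158 0.0109 y -0.0154 0.0145 fit c [ 0.     -0.0005] d med 0.0089
driver (0.04, 0.075) 40 tool y -0.002 tool x (np.float64(0.001), np.float64(0.0031)) case y -0.0
driver (0.09, 0.108) 58 tool y -0.002 tool x (np.float64(0.0004), np.float64(0.006)) case y 0.0
tip est t,y,d [-0.0027  0.0021  0.0044] rot err deg vs alpha0 [-0.18  0.07  0.08] F tool [ 0.3 -0.1  0.5] [ 16.  23. 117. -45.  17. -25.]
t 19.7 tip t,y,d mm [-2.6  2.1  4.5] rot [-0.2  0.1  0.1] F [0.6 1.  1.4] M [-0.12  0.31  0.1 ] op 29.7
```

Emit:
{"api": "drive_tool", "payload": {
  "steps": [
    [0,-0.014,-0.004,0,0,0,0],
    [0,-0.014,-0.004,0.015,0,0,0],
    [0,-0.014,-0.004,0.03,0,0,0],
    [0,-0.014,-0.004,0.03,0,0,0]
  ]
}}

```text
time_s: 20.1
position: [0.5005, 0.1879, 0.1759]
tcp_rot: [[-0.856, 0.154, 0.493], [0.135, 0.988, -0.074], [-0.499, 0.003, -0.867]]
force: [0.5, -0.0, -2.9]
opening: 0.349
grasp_force: 30.0
```

```bash
python3 st.py
```

```text
t 20.1 tip t,y,d mm [-0.9  1.5  0.5] rot [-0.2  0.1  0.1] F [1.  0.1 2.8] M [-0.1   0.21  0.06] op 30.3
```

Emit:
{"api": "drive_tool", "payload": {
  "steps": [
    [0,0,0,0.01,0,0,0],
    [0,0,0,0.02,0,0,0],
    [0,0,0,0.02,0,0,0]
  ]
}}

```text
time_s: 20.4
position: [0.5014, 0.1878, 0.174]
tcp_rot: [[-0.856, 0.154, 0.493], [0.135, 0.988, -0.074], [-0.499, 0.003, -0.867]]
force: [-1.6, -0.7, 0.2]
opening: 0.343
grasp_force: 30.0
```

```bash
python3 st.py
```

```text
t 20.4 tip t,y,d mm [-1.1  1.5 -1.7] rot [-0.2  0.1  0.1] F [ 1.2 -0.9 -0.9] M [-0.07  0.29  0.11] op 29.9
```

Emit:
{"api": "drive_tool", "payload": {
  "steps": [
    [0,0,0,0.01,0,0,0],
    [0,0,0,0.02,0,0,0],
    [0,0,0,0.02,0,0,0]
  ]
}}

```text
time_s: 20.7
position: [0.5026, 0.1876, 0.172]
tcp_rot: [[-0.856, 0.154, 0.493], [0.135, 0.988, -0.074], [-0.499, 0.003, -0.867]]
force: [-1.6, -0.5, 3.1]
opening: 0.342
grasp_force: 30.0
```

```bash
python3 st.py
```

```text
t 20.7 tip t,y,d mm [-1.1  1.5 -4. ] rot [-0.2  0.1  0.1] F [-0.2 -0.7 -3.4] M [0.05 0.32 0.06] op 29.7
```

Emit:
{"api": "drive_tool", "payload": {
  "steps": [
    [0,0,0,0.01,0,0,0],
    [0,0,0,0.01,0,0,0]
  ]
}}

```text
time_s: 20.9
position: [0.5032, 0.1875, 0.1709]
tcp_rot: [[-0.856, 0.154, 0.493], [0.135, 0.988, -0.074], [-0.499, 0.003, -0.867]]
force: [-3.7, 0.3, 3.6]
opening: 0.343
grasp_force: 30.0
```

```bash
python3 st.py
```

```text
t 20.9 tip t,y,d mm [-1.   1.6 -5.3] rot [-0.2  0.1  0.1] F [ 1.4 -0.3 -5. ] M [0.01 0.34 0.12] op 29.9
```

Emit:
{"api": "drive_tool", "payload": {
  "steps": [
    [0,0,0,0,0,0,0.05],
    [0,0,0,0,0,0,0.1],
    [0,0,0,0,0,0,0.1]
  ]
}}

```text
time_s: 21.2
position: [0.5032, 0.1877, 0.171]
tcp_rot: [[-0.823, 0.28, 0.494], [0.281, 0.957, -0.074], [-0.493, 0.078, -0.867]]
force: [-2.9, 0.3, 4.0]
opening: 0.342
grasp_force: 30.0
```

Emit:
{"api": "drive_tool", "payload": {
  "steps": [
    [0,0,0,0,0,0,0.05],
    [0,0,0,0,0,0,0.1],
    [0,0,0,0,0,0,0.1]
  ]
}}

```text
time_s: 21.5
position: [0.5033, 0.1877, 0.171]
tcp_rot: [[-0.773, 0.399, 0.494], [0.42, 0.905, -0.074], [-0.476, 0.15, -0.867]]
force: [-3.6, 0.8, 4.0]
opening: 0.344
grasp_force: 30.0
```

```bash
python3 st.py
```

```text
t 21.5 tip t,y,d mm [-0.9  1.9 -5.2] rot [-0.2  0.1 17.2] F [ 1.2 -0.1 -5.3] M [-0.    0.41  0.07] op 29.9
```

Emit:
{"api": "drive_tool", "payload": {
  "steps": [
    [0,0,0,0,0,0,-0.09],
    [0,0,0,0,0,0,-0.18],
    [0,0,0,0,0,0,-0.24],
    [0,0,0,0,0,0,-0.28],
    [0,0,0,0,0,0,-0.28]
  ]
}}

```text
time_s: 22.0
position: [0.5033, 0.1875, 0.171]
tcp_rot: [[-0.868, 0.049, 0.493], [0.014, 0.997, -0.074], [-0.496, -0.058, -0.867]]
force: [-3.1, -0.4, 4.8]
opening: 0.345
grasp_force: 30.0
```

Emit:
{"api": "drive_tool", "payload": {
  "steps": [
    [0,0,0,0,0,0,-0.03],
    [0,0,0,0,0,0,-0.06],
    [0,0,0,0,0,0,-0.08],
    [0,0,0,0,0,0,-0.08]
  ]
}}

```text
time_s: 22.4
position: [0.5033, 0.1875, 0.171]
tcp_rot: [[-0.868, -0.054, 0.493], [-0.103, 0.992, -0.074], [-0.485, -0.116, -0.867]]
force: [-2.4, -0.0, 4.4]
opening: 0.344
grasp_force: 30.0
```

Emit:
{"api": "drive_tool", "payload": {
  "steps": [
    [0,0,0,0,0,0,-0.03],
    [0,0,0,0,0,0,-0.06],
    [0,0,0,0,0,0,-0.08],
    [0,0,0,0,0,0,-0.08]
  ]
}}

```text
time_s: 22.8
position: [0.5033, 0.1875, 0.171]
tcp_rot: [[-0.856, -0.157, 0.493], [-0.221, 0.972, -0.074], [-0.468, -0.173, -0.867]]
force: [-2.9, -0.5, 4.8]
opening: 0.339
grasp_force: 30.0
```

```bash
python3 st.py
```

```text
t 22.8 tip t,y,d mm [-0.9  1.5 -5.3] rot [ -0.2   0.  -20.5] F [ 0.4 -0.8 -5.6] M [0.12 0.17 0.14] op 29.4
```

The push stays steady at about 6 N from +20° to -17°. Contact came about 5 mm below the head top, which fits a blade already on the slot bottom. I'll test by returning to 0° and pushing deeper.

Emit:
{"api": "drive_tool", "payload": {
  "steps": [
    [0,0,0,0,0,0,0.09],
    [0,0,0,0,0,0,0.18],
    [0,0,0,0,0,0,0.238],
    [0,0,0,0,0,0,0.238]
  ]
}}

```text
time_s: 23.2
position: [0.5032, 0.1877, 0.1709]
tcp_rot: [[-0.856, 0.152, 0.493], [0.133, 0.988, -0.074], [-0.499, 0.002, -0.867]]
force: [-3.6, 0.2, 4.2]
opening: 0.344
grasp_force: 30.0
```

Emit:
{"api": "drive_tool", "payload": {
  "steps": [
    [0,0,0,0.015,0,0,0],
    [0,0,0,0.03,0,0,0],
    [0,0,0,0.03,0,0,0]
  ]
}}

```text
time_s: 23.5
position: [0.505, 0.1875, 0.1677]
tcp_rot: [[-0.857, 0.15, 0.493], [0.131, 0.989, -0.074], [-0.499, 0.002, -0.867]]
force: [-4.5, 0.3, 7.1]
opening: 0.339
grasp_force: 30.0
```

```bash
python3 st.py
```

```text
t 23.5 tip t,y,d mm [-1.1  1.9 -9. ] rot [-0.2  0.1 -0.2] F [ 0.3 -0.3 -8.4] M [-0.14  0.3   0.06] op 29.5
```

Emit:
{"api": "drive_tool", "payload": {
  "steps": [
    [0,0,0,0.015,0,0,0],
    [0,0,0,0.03,0,0,0],
    [0,0,0,0.03,0,0,0]
  ]
}}

```text
time_s: 23.8
position: [0.5067, 0.1872, 0.1647]
tcp_rot: [[-0.857, 0.15, 0.494], [0.131, 0.989, -0.074], [-0.499, 0.002, -0.867]]
force: [-5.8, 0.7, 8.4]
opening: 0.343
grasp_force: 30.0
```

```bash
python3 st.py
```

```text
t 23.8 tip t,y,d mm [ -1.    1.8 -12.4] rot [-0.2  0.1 -0.2] F [  0.9  -0.1 -10.2] M [-0.18  0.26  0.03] op 29.9
```

Emit:
{"api": "drive_tool", "payload": {
  "steps": [
    [0,0,0,0.008,0,0,0],
    [0,0,0,0.013,0,0,0],
    [0,0,0,0.013,0,0,0]
  ]
}}

```text
time_s: 24.1
position: [0.5073, 0.1871, 0.1636]
tcp_rot: [[-0.856, 0.15, 0.494], [0.131, 0.989, -0.074], [-0.499, 0.002, -0.866]]
force: [-5.6, 0.6, 8.3]
opening: 0.341
grasp_force: 30.0
```

```bash
python3 st.py
```

```text
t 24.1 tip t,y,d mm [ -1.1   1.9 -13.7] rot [-0.2  0.  -0.2] F [  0.7  -0.2 -10. ] M [-0.05  0.34  0.04] op 29.6
```

Emit:
{"api": "drive_tool", "payload": {
  "steps": [
    [0,0,0,0.008,0,0,0],
    [0,0,0,0.012,0,0,0],
    [0,0,0,0.012,0,0,0]
  ]
}}

```text
time_s: 24.4
position: [0.5075, 0.1871, 0.1633]
tcp_rot: [[-0.856, 0.15, 0.495], [0.131, 0.989, -0.074], [-0.5, 0.002, -0.866]]
force: [-11.4, 1.3, 18.9]
opening: 0.343
grasp_force: 30.0
```

```bash
python3 st.py
```

```text
t 24.4 tip t,y,d mm [ -1.    1.9 -14. ] rot [-0.2 -0.  -0.2] F [  0.5  -0.4 -22.1] M [0.06 0.38 0.08] op 29.9
```

At the firm stop, exactly where a blade on the slot bottom should be. Easing off slightly and turning clockwise.

Emit:
{"api": "drive_tool", "payload": {
  "steps": [
    [0,0,0,-0.006,0,0,0.09],
    [0,0,0,-0.006,0,0,0.18],
    [0,0,0,-0.006,0,0,0.27],
    [0,0,0,-0.006,0,0,0.36],
    [0,0,0,-0.006,0,0,0.36]
  ]
}}

```text
time_s: 24.9
position: [0.5075, 0.1872, 0.1635]
tcp_rot: [[-0.656, 0.57, 0.495], [0.622, 0.78, -0.073], [-0.427, 0.26, -0.866]]
force: [-8.9, 1.8, 13.9]
opening: 0.342
grasp_force: 30.0
```

```bash
python3 st.py
```

```text
t 24.9 tip t,y,d mm [ -0.9   2.1 -13.8] rot [-0.2  0.1 30.9] F [  1.1  -0.1 -16.6] M [0.14 0.34 0.02] op 29.8
```

Emit:
{"api": "drive_tool", "payload": {
  "steps": [
    [0,0,0,0,0,0,0.09],
    [0,0,0,0,0,0,0.18],
    [0,0,0,0,0,0,0.27],
    [0,0,0,0,0,0,0.36],
    [0,0,0,0,0,0,0.4],
    [0,0,0,0,0,0,0.4]
  ]
}}

```text
time_s: 25.5
position: [0.5077, 0.1873, 0.1636]
tcp_rot: [[-0.221, 0.841, 0.495], [0.953, 0.293, -0.073], [-0.207, 0.456, -0.866]]
force: [-8.3, 1.6, 13.8]
opening: 0.343
grasp_force: 30.0
```

```bash
python3 st.py
```

```text
t 25.5 tip t,y,d mm [ -0.6   2.2 -13.8] rot [-0.2  0.1 65.2] F [  0.5  -0.2 -16.1] M [ 0.2   0.1  -0.06] op 29.9
```

Emit:
{"api": "drive_tool", "payload": {
  "steps": [
    [0,0,0,0,0,0,0.07],
    [0,0,0,0,0,0,0.14],
    [0,0,0,0,0,0,0.17],
    [0,0,0,0,0,0,0.17]
  ]
}}

```text
time_s: 25.9
position: [0.5078, 0.1873, 0.1637]
tcp_rot: [[-0.002, 0.869, 0.495], [0.996, 0.044, -0.073], [-0.085, 0.493, -0.866]]
force: [-8.2, 1.4, 13.7]
opening: 0.344
grasp_force: 30.0
```

```bash
python3 st.py
```

```text
t 25.9 tip t,y,d mm [ -0.5   2.2 -13.8] rot [-0.2  0.2 79.8] F [  0.2  -0.4 -16. ] M [ 0.25  0.   -0.03] op 29.9
```

Emit:
{"api": "drive_tool", "payload": {
  "steps": [
    [0,0,0,0,0,0,0.04],
    [0,0,0,0,0,0,0.07],
    [0,0,0,0,0,0,0.07]
  ]
}}

```text
time_s: 26.2
position: [0.5078, 0.1873, 0.1637]
tcp_rot: [[0.089, 0.864, 0.495], [0.995, -0.06, -0.073], [-0.033, 0.499, -0.866]]
force: [-8.4, 1.1, 14.0]
opening: 0.342
grasp_force: 30.0
```

```bash
python3 st.py
```

```text
t 26.2 tip t,y,d mm [ -0.5   2.2 -13.8] rot [-0.2  0.2 85.8] F [ -0.1  -0.3 -16.3] M [ 0.35 -0.02 -0.15] op 29.7
```

Emit:
{"api": "drive_tool", "payload": {
  "steps": [
    [0,0,0,0,0,0,0.03],
    [0,0,0,0,0,0,0.05],
    [0,0,0,0,0,0,0.05]
  ]
}}

```text
time_s: 26.5
position: [0.5079, 0.1873, 0.1637]
tcp_rot: [[0.153, 0.855, 0.495], [0.988, -0.134, -0.073], [0.004, 0.501, -0.866]]
force: [-8.0, 0.7, 13.6]
opening: 0.345
grasp_force: 30.0
```

```bash
python3 st.py
```

```text
t 26.5 tip t,y,d mm [ -0.4   2.2 -13.8] rot [-0.2  0.2 90. ] F [ -0.5  -0.1 -15.8] M [ 0.22 -0.01 -0.21] op 30.0
```

Emit:
{"api": "drive_tool", "payload": {
  "steps": [
    [0,0,0,0,0,0,0.03],
    [0,0,0,0,0,0,0.04],
    [0,0,0,0,0,0,0.04]
  ]
}}

```text
time_s: 26.8
position: [0.5079, 0.1873, 0.1637]
tcp_rot: [[0.203, 0.845, 0.495], [0.979, -0.192, -0.073], [0.033, 0.5, -0.866]]
force: [-8.5, 0.3, 14.0]
opening: 0.346
grasp_force: 30.0
```

```bash
python3 st.py
```

```text
t 26.8 tip t,y,d mm [ -0.3   2.2 -13.8] rot [-0.2  0.2 93.4] F [ -1.   -0.3 -16.4] M [ 0.21 -0.1  -0.35] op 30.1
```

Emit:
{"api": "drive_tool", "payload": {
  "steps": [
    [0,0,0,0,0,0,-0.04],
    [0,0,0,-0.015,0,0,-0.05],
    [0,0,0,-0.035,0,0,-0.05],
    [0,0,0,-0.035,0,0,-0.05]
  ]
}}

```text
time_s: 27.2
position: [0.506, 0.188, 0.1669]
tcp_rot: [[0.14, 0.858, 0.495], [0.99, -0.12, -0.072], [-0.003, 0.5, -0.866]]
force: [-4.5, 2.1, 5.8]
opening: 0.342
grasp_force: 30.0
```

```bash
python3 st.py
```

```text
t 27.2 tip t,y,d mm [ -0.6   2.7 -10.1] rot [-0.2  0.2 89.2] F [ 1.4 -1.2 -7.4] M [ 0.43  0.4  -0.09] op 29.8
```

Emit:
{"api": "drive_tool", "payload": {
  "steps": [
    [0,0,0,-0.01,0,0,0],
    [0,0,0,-0.02,0,0,0],
    [0,0,0,-0.02,0,0,0]
  ]
}}

```text
time_s: 27.5
position: [0.505, 0.1881, 0.1686]
tcp_rot: [[0.14, 0.858, 0.495], [0.99, -0.12, -0.072], [-0.002, 0.5, -0.866]]
force: [-3.9, 2.6, 3.9]
opening: 0.345
grasp_force: 30.0
```

```bash
python3 st.py
```

```text
t 27.5 tip t,y,d mm [-0.6  2.7 -8.1] rot [-0.2  0.2 89.2] F [ 2.  -1.7 -5.5] M [ 0.39  0.5  -0.09] op 30.0
```

Emit:
{"api": "drive_tool", "payload": {
  "steps": [
    [0,0,0,-0.01,0,0,0],
    [0,0,0,-0.015,0,0,0],
    [0,0,0,-0.015,0,0,0]
  ]
}}

```text
time_s: 27.8
position: [0.5045, 0.1881, 0.1696]
tcp_rot: [[0.142, 0.858, 0.494], [0.99, -0.122, -0.073], [-0.002, 0.499, -0.867]]
force: [2.5, 3.6, -4.1]
opening: 0.342
grasp_force: 30.0
```

```bash
python3 st.py
```

```text
t 27.8 tip t,y,d mm [-0.6  2.5 -7. ] rot [-0.2  0.3 89.3] F [ 3.9 -0.3  4.5] M [ 0.37  1.06 -0.12] op 29.8
```

Letting up, the head stopped following at about 4 mm in (the push vanished), so it is locked. Centring the blade in the slot and withdrawing.

Emit:
{"api": "drive_tool", "payload": {
  "steps": [
    [0,0,0,0,0,0,-0.05],
    [0,0,0,0,0,0,-0.1],
    [0,0,0,0,0,0,-0.1]
  ]
}}

```text
time_s: 28.1
position: [0.5042, 0.1871, 0.1699]
tcp_rot: [[0.013, 0.87, 0.493], [0.997, 0.027, -0.075], [-0.079, 0.493, -0.867]]
force: [1.8, 0.9, -1.9]
opening: 0.347
grasp_force: 30.0
```

```bash
python3 st.py
```

```text
t 28.1 tip t,y,d mm [-0.6  1.3 -6.7] rot [-0.1  0.2 80.7] F [1.1 0.7 2.4] M [-0.14  0.18 -0.01] op 30.2
```

Emit:
{"api": "drive_tool", "payload": {
  "steps": [
    [0,0,0,-0.02,0,0,0],
    [0,0,0,-0.04,0,0,0],
    [0,0,0,-0.04,0,0,0]
  ]
}}

```text
time_s: 28.4
position: [0.5004, 0.1871, 0.174]
tcp_rot: [[0.014, 0.871, 0.492], [0.997, 0.026, -0.076], [-0.079, 0.491, -0.867]]
force: [-0.9, -0.1, -2.6]
opening: 0.344
grasp_force: 30.0
```

```bash
python3 st.py
```

```text
t 28.4 tip t,y,d mm [-2.   0.6 -1.3] rot [ 0.   0.2 80.8] F [ 0.1 -2.1  1.8] M [ 0.33 -0.    0.  ] op 29.9
```

Emit:
{"api": "drive_tool", "payload": {
  "steps": [
    [0,0,0,-0.1,0,0,0],
    [0,0,0,-0.3,0,0,0],
    [0,0,0,-0.6,0,0,0],
    [0,0,0,-0.8,0,0,0],
    [0,0,0,-0.8,0,0,0]
  ]
}}

```text
time_s: 28.9
position: [0.4531, 0.1953, 0.2596]
tcp_rot: [[0.013, 0.868, 0.496], [0.997, 0.027, -0.073], [-0.077, 0.496, -0.865]]
force: [0.7, -0.5, -1.5]
opening: 0.345
grasp_force: 30.0
```

```bash
python3 - <<'E'
from h import *
from boss import boss
w,P,Q,d,t=boss('w8.npz');y=Q[...,1]
m=(abs(d-.009)<.0015)&(abs(t)<.02)&(abs(y)<.02);X=np.c_[t[m],y[m]];h=cv2.convexHull(X.astype(np.float32))[:,0]
c=least_squares(lambda c:np.linalg.norm(h-c,axis=1)-.016,[0,0],loss='soft_l1',f_scale=.001).x
r=np.hypot(t-c[0],y-c[1]);k=(r<.007)&(d<.01)
print('c',c.round(4),'rim d',np.median(d[m]).round(4),'bore pts',k.sum(),'d hist',np.histogram(d[k]*1000,bins=np.arange(-12,8,1)))
lid=(abs(abs(y)-.03)<.008);print('lid d',[np.nanmedian(d[lid&(abs(t-a)<.005)&(abs(d)<.05)]).round(4) for a in(-.04,-.03,0,.02)])
E
python3 st.py; python3 blade.py|head -4
```

```text
c [-0.0013  0.0004] rim d 0.009 bore pts 119 d hist (array([ 0,  0,  3, 11, 25,  9,  2,  3, 15, 25, 24,  2,  0,  0,  0,  0,  0,
        0,  0]), array([-12, -11, -10,  -9,  -8,  -7,  -6,  -5,  -4,  -3,  -2,  -1,   0,
         1,   2,   3,   4,   5,   6,   7]))
lid d [np.float64(0.0005), np.float64(0.0006), np.float64(0.0004), np.float64(0.0003)]
t 28.95 tip t,y,d mm [-0.8  1.3 95.5] rot [-0.2  0.1 80.7] F [-0.2 -1.1  0.7] M [ 0.31 -0.    0.01] op 29.9
(0.095, 0.103) 38 ctr [ 0.0023 -0.0004] axis deg 145.5 ext [0.0075 0.0069] zmax 0.103
(0.104, 0.116) 8 ctr [ 0.0044 -0.0005] axis deg 89.2 ext [0.0025 0.0006] zmax 0.1106
(0.05, 0.09) 103 ctr [ 0.0009 -0.0005] axis deg 91.4 ext [0.007  0.0029] zmax 0.0898
[0.45342805 0.19497515 0.25826283] 0.343492279990333 [-0.62039177 -0.23694651 -1.16527357] [ 0.00899252  0.30527806 -0.03509075]
```

The head top now lies at d about -2.5 mm and the slot bottom at about -7.5 mm, so the fastener is drawn in 4 mm and locked with the cover flush. Now I'll return the driver.

Run:
```python
from h import *
s=read_state();p0,R0,q=s['position'],s['tcp_rot'],s['joint_positions']
V=np.c_[[0,1.,0],[1.,0,0],[0,0,-1.]]
A=(np.array([.48,.17,.32]),V);print(delta(p0,R0,*A));q,er=ik(*A,K,q);print(q.round(0),er)
B=(np.array([.542,-.162,.27]),V);print(V.T@(B[0]-A[0])/.12);q,er=ik(*B,K,q);print(q.round(0),er)
```

```text
[-0.243, 0.444, -0.329, 0.344, 0.053, 0.005]
[ 7. 15. 91. -0. 74.  7.] 1.2839729279789935e-12
[-2.76666667  0.51666667  0.41666667]
[-28.  23.  87.   0.  70. -28.] 1.00001989051071e-11
```

Emit:
{"api": "drive_tool", "payload": {
  "steps": [
    [0,-0.05,0.1,-0.1,0.08,0.012,0],
    [0,-0.12,0.2,-0.2,0.16,0.025,0],
    [0,-0.2,0.3,-0.3,0.25,0.04,0],
    [0,-0.243,0.444,-0.329,0.33,0.053,0.005],
    [0,-0.243,0.444,-0.329,0.344,0.053,0.005],
    [0,-0.243,0.444,-0.329,0.344,0.053,0.005],
    [0,-0.243,0.444,-0.329,0.344,0.053,0.005]
  ]
}}

```text
time_s: 29.7
position: [0.4789, 0.1699, 0.3177]
tcp_rot: [[0.0, 1.0, -0.005], [1.0, -0.0, -0.001], [-0.001, -0.005, -1.0]]
force: [-0.1, -0.1, -1.9]
opening: 0.338
grasp_force: 30.0
```

Emit:
{"api": "drive_tool", "payload": {
  "steps": [
    [0,-0.35,0.05,0,0,0,0],
    [0,-0.7,0.1,0,0,0,0],
    [0,-0.92,0.17,0,0,0,0],
    [0,-0.92,0.17,0,0,0,0]
  ]
}}

```text
time_s: 30.1
position: [0.5004, 0.0576, 0.319]
tcp_rot: [[0.003, 1.0, -0.001], [1.0, -0.003, -0.002], [-0.002, -0.001, -1.0]]
force: [0.6, 0.7, -1.5]
opening: 0.343
grasp_force: 30.0
```

Emit:
{"api": "drive_tool", "payload": {
  "steps": [
    [0,-0.35,0.05,0,0,0,0],
    [0,-0.7,0.1,0,0,0,0],
    [0,-0.92,0.17,0,0,0,0],
    [0,-0.92,0.17,0,0,0,0]
  ]
}}

```text
time_s: 30.5
position: [0.5213, -0.0523, 0.3193]
tcp_rot: [[0.002, 1.0, -0.0], [1.0, -0.002, -0.001], [-0.001, -0.0, -1.0]]
force: [-0.3, 0.2, -1.4]
opening: 0.343
grasp_force: 30.0
```

Emit:
{"api": "drive_tool", "payload": {
  "steps": [
    [0,-0.35,0.05,0,0,0,0],
    [0,-0.7,0.1,0.2,0,0,0],
    [0,-0.92,0.17,0.4,0,0,0],
    [0,-0.92,0.17,0.4,0,0,0],
    [0,-0.92,0.17,0.4,0,0,0]
  ]
}}

```text
time_s: 31.0
position: [0.5406, -0.1588, 0.2709]
tcp_rot: [[-0.001, 1.0, -0.003], [1.0, 0.001, 0.003], [0.003, -0.003, -1.0]]
force: [0.2, -0.1, -1.2]
opening: 0.341
grasp_force: 30.0
```

```bash
cat > std.py <<'E'
from h import *
s=read_state();w=cap('wrist');P=cloud(w);p,R=s['position'],s['tcp_rot'];T=(P-p)@R
hsv=cv2.cvtColor(w['color'],cv2.COLOR_BGR2HSV)
m=(hsv[...,1]>60)&(hsv[...,0]<25)&(hsv[...,2]>120)&(abs(P[...,2]-.09)<.004)&(abs(P[...,0]-.54)<.08)&(abs(P[...,1]+.155)<.08)
n,lab,st,ce=cv2.connectedComponentsWithStats(m.astype(np.uint8));i=1+np.argmax(st[1:,4]);q=P[lab==i];print('stand',len(q),cv2.minAreaRect(q[:,:2].astype(np.float32)))
# dark hole: non-wood pixels inside
for lo,hi in((.05,.085),(.09,.108)):
    k=(abs(T[...,0])<.015)&(abs(T[...,1])<.012)&(T[...,2]>lo)&(T[...,2]<hi);X=P[k];print('driver',k.sum(),X.mean(0).round(4),X[:,:2].min(0).round(4),X[:,:2].max(0).round(4))
k=(abs(P[...,0]-.543)<.02)&(abs(P[...,1]+.163)<.02)&(P[...,2]<.08);print('hole pts',k.sum(),P[k].mean(0).round(4) if k.any() else '')
print(p,'F',s['force'].round(1),R.round(3).tolist(),s['joint_positions'].round(0))
E
python3 std.py
```

```text
stand 3919 ((0.5426702499389648, -0.16230851411819458), (0.07013288140296936, 0.07060488313436508), 4.9470977783203125)
driver 83 [ 0.5399 -0.1575  0.196 ] [ 0.5365 -0.1592] [ 0.5433 -0.1565]
driver 63 [ 0.5398 -0.1563  0.1734] [ 0.5363 -0.1593] [ 0.5435 -0.1535]
hole pts 287 [ 0.5428 -0.1712  0.045 ]
[ 0.54062642 -0.1588283   0.27092603] F [ 0.2 -0.1 -1.2] [[-0.001, 1.0, -0.003], [1.0, 0.001, 0.003], [0.003, -0.003, -1.0]] [-28.  22.  88.   0.  70. -28.]
```

Emit:
{"api": "drive_tool", "payload": {
  "steps": [
    [0,-0.027,0.02,0.2,0,0,0],
    [0,-0.027,0.02,0.4,0,0,0],
    [0,-0.027,0.02,0.5,0,0,0],
    [0,-0.027,0.02,0.5,0,0,0],
    [0,-0.027,0.02,0.5,0,0,0]
  ]
}}

```text
time_s: 31.55
position: [0.5448, -0.1635, 0.2132]
tcp_rot: [[-0.001, 1.0, 0.002], [1.0, 0.001, -0.001], [-0.001, 0.002, -1.0]]
force: [0.3, -0.4, -1.7]
opening: 0.341
grasp_force: 30.0
```

```bash
python3 std.py
```

```text
stand 5040 ((0.5431604981422424, -0.16242721676826477), (0.06941407173871994, 0.07083982229232788), 5.2007060050964355)
driver 84 [ 0.5444 -0.1624  0.1383] [ 0.541 -0.164] [ 0.5479 -0.1615]
driver 64 [ 0.5445 -0.1613  0.1158] [ 0.5408 -0.1644] [ 0.5481 -0.1586]
hole pts 355 [ 0.5423 -0.1713  0.0486]
[ 0.54476073 -0.16349857  0.21319831] F [ 0.3 -0.4 -1.7] [[-0.001, 1.0, 0.002], [1.0, 0.001, -0.001], [-0.001, 0.002, -1.0]] [-28.  26.  91.   0.  62. -28.]
```

Emit:
{"api": "drive_tool", "payload": {
  "steps": [
    [0,0.014,-0.012,0,0,0,0],
    [0,0.014,-0.012,0.05,0,0,0],
    [0,0.014,-0.012,0.15,0,0,0],
    [0,0.014,-0.012,0.25,0,0,0],
    [0,0.014,-0.012,0.25,0,0,0]
  ]
}}

```text
time_s: 32.1
position: [0.5411, -0.1618, 0.1796]
tcp_rot: [[0.0, 1.0, -0.005], [1.0, -0.0, 0.002], [0.002, -0.005, -1.0]]
force: [0.1, -0.4, -1.8]
opening: 0.343
grasp_force: 30.0
```

Emit:
{"api": "drive_tool", "payload": {
  "steps": [
    [0,0,0,0.15,0,0,0],
    [0,0,0,0.3,0,0,0],
    [0,0,0,0.45,0,0,0],
    [0,0,0,0.45,0,0,0]
  ]
}}

```text
time_s: 32.5
position: [0.541, -0.1617, 0.1257]
tcp_rot: [[0.0, 1.0, -0.005], [1.0, 0.0, 0.003], [0.003, -0.005, -1.0]]
force: [-0.5, 0.1, -1.6]
opening: 0.342
grasp_force: 30.0
```

Emit:
{"api": "drive_tool", "payload": {
  "steps": [
    [0,0,0,0.04,0,0,0],
    [0,0,0,0.068,0,0,0],
    [0,0,0,0.068,0,0,0]
  ]
}}

```text
time_s: 32.8
position: [0.543, -0.1626, 0.1202]
tcp_rot: [[-0.0, 1.0, 0.001], [1.0, 0.0, -0.0], [-0.0, 0.001, -1.0]]
force: [-0.1, 0.3, -2.1]
opening: 0.341
grasp_force: 30.0
```

Emit:
{"api": "drive_tool", "payload": {
  "steps": [
    [0,0,0,0.008,0,0,0],
    [0,0,0,0.008,0,0,0]
  ]
}}

```text
time_s: 33.0
position: [0.543, -0.1627, 0.1195]
tcp_rot: [[-0.0, 1.0, 0.001], [1.0, 0.0, -0.001], [-0.001, 0.001, -1.0]]
force: [-0.2, -0.1, -1.8]
opening: 0.345
grasp_force: 30.0
```

Still hanging on the gripper. Lowering until the flange seats.

Emit:
{"api": "drive_tool", "payload": {
  "steps": [
    [0,0,0,0.01,0,0,0],
    [0,0,0,0.018,0,0,0],
    [0,0,0,0.018,0,0,0]
  ]
}}

```text
time_s: 33.3
position: [0.5427, -0.1625, 0.1168]
tcp_rot: [[-0.0, 1.0, -0.0], [1.0, 0.0, -0.0], [-0.0, -0.0, -1.0]]
force: [-0.4, -0.1, -2.0]
opening: 0.342
grasp_force: 30.0
```

Emit:
{"api": "drive_tool", "payload": {
  "steps": [
    [0,0,0,0.01,0,0,0],
    [0,0,0,0.01,0,0,0]
  ]
}}

```text
time_s: 33.5
position: [0.5429, -0.1626, 0.1164]
tcp_rot: [[-0.0, 1.0, 0.0], [1.0, 0.0, -0.0], [-0.0, 0.0, -1.0]]
force: [-1.9, 0.1, 2.9]
opening: 0.343
grasp_force: 30.0
```

Seated: +2.9 N at exactly the original grip height. Opening and rising away.

Emit:
{"api": "drive_tool", "payload": {
  "steps": [
    [36,0,0,0,0,0,0],
    [45,0,0,0,0,0,0],
    [60,0,0,0,0,0,0],
    [80,0,0,0,0,0,0],
    [80,0,0,0,0,0,0],
    [80,0,0,0,0,0,0],
    [80,0,0,0,0,0,0]
  ]
}}

```text
time_s: 34.2
position: [0.5428, -0.1625, 0.1156]
tcp_rot: [[-0.0, 1.0, 0.0], [1.0, 0.0, -0.0], [-0.0, 0.0, -1.0]]
force: [0.3, 0.3, -0.0]
opening: 0.859
grasp_force: 0.0
```

Emit:
{"api": "drive_tool", "payload": {
  "steps": [
    [80,0,0,-0.15,0,0,0],
    [80,0,0,-0.4,0,0,0],
    [80,0,0,-0.7,0,0,0],
    [80,0,0,-1,0,0,0],
    [80,0,0,-1,0,0,0]
  ]
}}

```text
time_s: 34.7
position: [0.546, -0.1641, 0.241]
tcp_rot: [[-0.0, 1.0, 0.01], [1.0, 0.0, -0.006], [-0.006, 0.01, -1.0]]
force: [0.2, 0.2, -0.2]
opening: 0.921
grasp_force: 0.0
```

Emit:
{"api": "drive_tool", "payload": {
  "steps": [
    [80,0,0,-0.3,0,0,0],
    [80,0,0,-0.6,0,0,0],
    [80,0,0,-0.8,0,0,0],
    [80,0,0,-0.8,0,0,0],
    [80,0,0,-0.8,0,0,0]
  ]
}}

```text
time_s: 35.2
position: [0.5423, -0.1623, 0.3309]
tcp_rot: [[-0.0, 1.0, -0.001], [1.0, 0.0, 0.0], [0.0, -0.001, -1.0]]
force: [0.0, 0.1, -0.1]
opening: 0.92
grasp_force: 0.0
```

Run:
```python
from h import *
s=read_state();print(s['time_s'],s['position'],s['opening'])
z=np.load('top.npz');b0={k:z[k] for k in z}
B0=cloud(b0);b=cap('top');B=cloud(b);a=cap('scene');A=cloud(a);w=cap('wrist');W=cloud(w)
for n,P in(('wrist',W),('scene',A)):
    m=(abs(P[...,0]-.543)<.04)&(abs(P[...,1]+.16)<.04)&(P[...,2]>.158)&(P[...,2]<.18);print(n,'driver top',m.sum(),P[m].mean(0).round(4))
for nm,x,y,r,zlo,zhi in(('vial',.742,-.02,.04,.05,.09),('cup',.444,.379,.06,.035,.06),('rock',.399,.007,.04,.008,.035)):
    for n,P in(('before',B0),('now',B)):
        m=(abs(P[...,0]-x)<r)&(abs(P[...,1]-y)<r)&(P[...,2]>zlo)&(P[...,2]<zhi);print(nm,n,m.sum(),P[m].mean(0).round(4) if m.any() else '')
# cover flush from scene
Q=(A-O)@RC;d=(Q-[0,0,.0798])@N3;t=(Q-[0,0,.0798])@E3;print('lid d',[np.nanmedian(d[(abs(abs(Q[...,1])-.03)<.008)&(abs(t-k)<.006)&(abs(d)<.06)]).round(4) for k in(-.038,-.02,0,.03)])
```

```text
35.2 [ 0.54229362 -0.16225902  0.33085905] 0.9197107640926967
wrist driver top 804 [ 0.5424 -0.1631  0.1672]
scene driver top 52 [ 0.541  -0.1585  0.1648]
vial before 76 [ 0.7487 -0.0238  0.0656]
vial now 81 [ 0.748  -0.0237  0.0652]
cup before 132 [0.4435 0.376  0.0437]
cup now 132 [0.4436 0.3755 0.0439]
rock before 126 [0.3956 0.0056 0.0224]
rock now 186 [ 0.3979 -0.0022  0.0242]
lid d [np.float64(-0.0015), np.float64(-0.0013), np.float64(-0.0008), np.float64(-0.0005)]
```

The driver stands upright (top at 0.167), the cover is flush, and the vial and cup are unmoved. The rock reading may include the large driver lying beside it, so one quick check of the rock alone.

Run:
```python
from h import *
z=np.load('top.npz');b0={k:z[k] for k in z};b=cap('top')
for c in(b0,b):
    P=cloud(c);m=((P[...,2]>.006)&(abs(P[...,0]-.397)<.04)&(abs(P[...,1]-.003)<.045)).astype(np.uint8)
    hsv=cv2.cvtColor(c['color'],cv2.COLOR_BGR2HSV);v,u=np.where(m>0);print(u.min(),u.max(),v.min(),v.max())
    for r in range(236,256,2): print(' '.join('%3d/%3d'%(hsv[r,k,2],hsv[r,k,1]) for k in range(258,288,3)))
```

```text
263 283 241 257
 49/ 10  49/ 21  48/ 16  49/ 21  49/ 16  49/ 21  49/ 16  49/ 10  51/ 20  48/ 16
 49/ 16  49/ 21  49/ 21  49/  5  49/ 16  49/ 16  48/ 11  51/ 20  50/ 15  49/ 16
 48/ 21  48/ 16  52/ 25  73/ 28  93/ 38  65/ 27  50/ 10  51/ 15  50/ 20  49/ 10
 49/ 21  48/ 16 210/ 51 255/  2 253/ 10 228/ 38  50/ 10  50/ 15  50/ 20  50/ 15
 49/ 21  48/ 16 247/ 25 254/  3 252/ 13 240/ 19 155/ 44  51/ 20  51/ 20  51/ 20
 49/ 16  50/ 20 235/ 37 254/  5 253/  5 251/  9 215/ 51  50/ 20  50/ 15  50/ 15
 48/ 11  51/ 10 187/ 48 255/  1 254/  1 253/  5 235/ 28  51/ 15  50/ 10  51/ 15
 48/ 16  48/ 21  49/ 21 237/ 18 253/  6 251/  9 103/ 37  50/ 10  50/ 15  51/ 20
 48/ 16  48/ 16  50/ 20  48/ 16  51/ 15 135/ 45  50/ 20  49/ 10  51/ 20  51/ 20
 49/ 16  49/ 21  48/ 11  49/ 16  51/ 15  51/ 20  49/ 10  49/ 16  49/ 16  50/ 15
259 327 213 259
 48/ 11  50/ 15  50/ 20  49/ 16  50/ 15  50/ 15  50/ 15 160/  5 241/  2 238/  3
 49/  5  50/ 15  48/ 11  50/ 10  50/ 20  50/ 20  55/  9 159/  5 241/  3 238/  4
 50/ 20  50/ 20  64/ 20  59/ 17 102/ 40  66/ 23  70/  4 161/  6 238/  3 238/  3
 50/ 20  50/ 20 233/ 40 255/  2 254/  6 222/ 46  95/  3 157/  6 238/  3 238/  3
 50/ 20  49/ 16 249/ 20 254/  3 252/ 11 249/ 16 197/ 26 162/  5 238/  3 238/  3
 50/ 15  49/ 16 253/ 14 254/  4 254/  4 251/  9 204/ 31 166/  6 238/  3 238/  2
 49/ 16  51/ 10 221/ 45 255/  1 255/  2 253/  4 176/ 17 193/  5 238/  4 239/  3
 49/ 16  50/ 20  69/ 18 245/ 15 253/  5 251/ 11 144/  7 186/  5 204/  6 202/  8
 48/ 16  49/ 16  49/ 16  50/ 15  56/ 14 113/ 36 137/  6 191/  7 235/  2 237/  3
 50/ 20  50/ 20  48/ 11  48/ 11  52/ 15  52/ 15  50/ 15  51/ 15 254/  0  91/  0
```

The rock has stayed put, to within a pixel (about 1 mm). Everything is in its required state, so I'm handing in.

```bash
python3 -c "
from rig import order
print(order.hand_in())"
```

```text
the job is handed in; nothing more can be done
None
```

The job is handed in at about 35 s: the cover is shut flush, the fastener locked 4 mm in, the driver upright in its stand, and the vial, rock and cup in place; the two large spare drivers, first seen on their tips, fell early in the run (I saw no contact) and lie on the worktop.

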